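# Pin the rocking mixer's tray for transport

### The arm

A 7-joint arm with a two-finger parallel gripper is mounted at the origin on the work surface. World frame = base frame: x ahead of the robot, y to its left, z up, the work surface at z = 0. Lengths are in m, angles in degrees, forces in N, time in s.
With the tool pointing down it reaches from about 0.35 to 0.9 m from the base axis. Payload 19.9 kg.
Tool frame: the origin (TCP) lies on the centre line of the jaws, within the pads' length; the fingertips stand bot.tip_extent ahead of it and the grasp point (between the pads) lies 3 mm ahead of it (bot.tip_extent is the distance from the TCP to the fingertips, in m); x points along the fingers, y is the direction in which the jaws open and shut, and the axes are right-handed (so a half turn about x gives the same grasp; the last joint's range is limited). The gripper opens to 85 mm and grips with 20 to 120 N. Pads are 22 mm wide; open, the fingers measure 114 mm over their backs; the gripper's body (76 mm by 85 mm) begins 54 mm behind the grasp point. The pads swing forward as they close: fully open they stand 13 mm farther back than shut.
Start: joints at [66.033, 23.915, -0.59, 92.452, 0.269, 63.638, -3.037], TCP at [0.23, -0.581, 0.253] pointing down, gripper open.
Joint ranges: [-161.28, 161.28], [-22.2, 115.67], [-73.04, 71.86], [3.21, 147.25], [-68.34, 248.33], [10.77, 114.83], [-161.83, 161.83]. Speed limits (degrees/s): [108.29, 108.29, 136.94, 136.94, 172.46, 172.46, 172.46].

### API

Orientations are given as a 3x3 rotation matrix whose columns are the frame's x, y, z axes.
In Python, from bench import bot gives the robot as it stands.
- The arm moves only by the tool send_rows, never from a script. Its argument "increments" is a list of rows, each a list of 7 numbers: the shift along the tool's x, y, z in mm, then the turn, a rotation vector about the tool's x, y, z in rad, then the closure, from -1 (fully open) to 1 (shut), so that 0 is half open. In form: [[dx, dy, dz, rx, ry, rz, hand], ...]. A call has 1 to 12 rows; each row is the pose to reach, as a shift and turn from the pose commanded when the call began, along the tool's axes at that moment; what a row does not reach only later rows make up. A row lasts 1/8 s, in which the tool goes at most 62.5 mm and 10.7 degrees, less where a joint would pass 70% of its speed; a pose out of reach is approached as far as the arm can. A call with a gripper value outside its range is refused whole. The fingers move at their own pace and stop on an object; "newtons" is the grip in N (left out, the last holds). Time passes only in rows, so rows that repeat a pose let the fingers close. It gives the time, the measured TCP pose, the force and the opening at its end, in the units of the state.
- bot.get_obs(): the state, without advancing time (a new reading comes with each control period).
- bot.grab_frame(name): name is "side" or "top" or "wrist"; returns a dict with "color" (480x640x3 uint8, red, green, blue), "intrinsics" (3x3 intrinsics, pixels), "k1" (the pictures are not rectified: a ray, as slopes to the right and down, at radius r is drawn at 1 + k1 r^2 times it, then the intrinsics apply), "camera_from_world" (4x4, takes a point from world to camera coordinates); the wrist camera has in their place "mount" (4x4, takes a point from camera to tool coordinates, whose origin is the TCP and whose axes are the tool frame's). Camera axes: x right, y down, z forward; pixel columns grow to the right and rows downward; lengths in m; the calibration is good to about 2 mm. A picture is of the moment at which its call begins: read the wrist's pose just before it. There is no depth.
- bot.sign_off(): hands the job in, once; it reports no verdict.
The state is a dict: "time_s": time; "joint_pos": joint angles; "qd": joint speeds; "tau": joint torques, N m; "tcp_pos": TCP position; "orientation": TCP orientation; "wrist_force": force on the tool from outside, world axes, zero at the start; "wrist_torque": the same for the moment, N m; "gripper_width": finger opening in m.
Only numpy, scipy, OpenCV 4.12 (cv2) and the standard library are available. Lean on these libraries where they do the work, as an engineer would, in place of code of your own. Each camera call takes 0.05 s, during which the arm holds its last target.

### The job

Lock the tray of the rocking mixer for transport: take the red-headed linchpin out of the parking block and push it fully home into the sloping hole of the tray's tongue, with its brass ring still open and pointing out past the tongue's free end. Then swing the sprung ring down round the end of the tongue until it snaps shut under the pin's tip, and let go. Leave the blue-headed spare pin, the bottle and the jar as they are.

Things in the scene. Friction and masses are not known exactly. Their poses are not given: they have to be found in the camera images.
- pin_grip (a point): Middle of the linchpin's red grip (18 x 18 mm square, flats across its x and y, 46 mm high), on the pin's axis, 33 mm above the underside of the shoulder. The pin's z runs up from tip to head. About 180 g; stands upright in one of the block's holes. The open ring sticks out to the pin's -y, below the grip: keep fingertips 15 mm or more above the shoulder's underside.
- pin_shoulder (a point): Centre of the underside of the linchpin's steel shoulder (26 mm across, 5 mm thick), same axes. It rests on the block's top at the start and on the tongue's top face when home. Below it: a steel shaft 14 mm thick, 70 mm long, its last 6 mm tapering to 10 mm at the tip. The ring's hinge lies along the pin's x, 10 mm above this point.
- ring (a joint): Angle of the brass ring on the pin: 0 open (square to the pin, towards its -y), 1.57 shut (far bar under the pin's tip, 76 mm below the shoulder). A spring holds it at either end: it resists with 3 to 4 N at the far bar, fading towards its dead point at about 0.8 rad, beyond which it snaps shut by itself. The ring is a loop of 6.6 mm bar, 66 mm wide; shut, its sides pass outside the tongue.
- ring_bar (a point): Middle of the ring's far bar, 86 mm from the hinge, 20 mm of it straight along the pin's x. Moves with the ring.
- hole (a point): Centre of the 15.6 mm hole in the top face of the tongue, an aluminium bar 34 mm wide, 10 mm thick, beside the mixer's tilted white tray. z: up out of the hole, leaning 30 degrees from vertical towards the robot's side; -y: level, past the free end; +y: to the tray, 65 mm away, its rims and tubes up to 20 mm higher. The lower bar's hole lies under it.
- tongue_end (a point): Middle of the tongue's free end, 21 mm from the hole's axis; same axes. 4 mm under the tongue lies a dark lower bar of the same width and end, 10 mm thick, with a 16 mm hole in line with the tongue's: the pin goes through both. The mixer stands fixed on the bench.
- block: White parking block, fixed, 190 x 70 x 85 mm high, long side along its x; origin at the centre of its underside. Its two holes, 18 mm wide, lie at x = -55 and +55 mm; the linchpin stands in one, the spare pin in the other, shafts hanging in the holes.
- spare: Spare pin to leave alone: same shaft and shoulder, round blue head 18 mm across, 45 mm high over the shoulder's underside, no ring; origin at the underside of its shoulder.
- gel: Green bottle, 60 mm across, 130 mm high, to leave alone; origin at its underside.
- jar: White jar with a red lid, 60 mm across, 75 mm high, to leave alone; origin at its underside.

How it is judged (in metres and radians):
On the way, in this order (a step that is already met when the one before it is completed fails the run):
1. the linchpin is fully home in the tongue's hole with its ring still open, pointing past the free end (distance between pin_shoulder and hole below 0.006 m and z of pin_shoulder in the frame of hole below 0.004 m and angle between the z axis of pin_grip and the z axis of hole, either way round below 0.15 rad and angle between the x axis of pin_grip and the x axis of hole, either way round below 0.4 rad and z of pin_grip in the frame of hole above 0.02 m and value of joint ring below 0.4 rad), for 0.2 s.
2. the ring has been snapped shut round the tongue, under the pin's tip, with the pin still home (distance between pin_shoulder and hole below 0.006 m and z of pin_shoulder in the frame of hole below 0.004 m and angle between the z axis of pin_grip and the z axis of hole, either way round below 0.15 rad and angle between the x axis of pin_grip and the x axis of hole, either way round below 0.4 rad and z of pin_grip in the frame of hole above 0.02 m and value of joint ring above 1.4 rad), for 0.3 s.
At the end, for the whole second after the job is handed in: The linchpin is home in the tongue's hole (its shoulder within 6 mm of the hole's mouth and less than 4 mm above the top face, its axis within 0.15 rad of the hole's and its hinge within 0.4 rad of square to the tongue), its ring is shut (over 1.4 rad), and it is released and at rest (all of step 2 and linear speed of linchpin below 0.02 m/s and angular speed of linchpin below 0.3 rad/s); the robot touches nothing.
It fails at once if the spare pin is moved by more than 20 mm (distance of spare from where it was at the start of the episode above 0.02 m).
It fails at once if the bottle or the jar is moved by more than 20 mm (distance of any of gel, jar from where it was at the start of the episode above 0.02 m).
It also fails if it takes over 54 s, if anything falls off the work surface, if the arm or the gripper's body presses on something with over 40 N, if the wrist force passes 120 N, or if a joint passes its speed limit or range.

## Working session

There is one attempt and no reset: what is moved stays moved. The work goes in short steps, Python scripts to look and compute and a tool call to move; the robot and the scene stay as the last step left them, time stands still between calls to the robot, and variables do not carry over. Pictures are saved under pics/ and viewed, and the job is handed in when it is done.

Besides the shell and the picture viewer there is one more tool, called after "Request:" as name(argument=value, ...) on one line, values as JSON. send_rows: Moves the arm, as the interface text tells. Its arguments: {"type":"object","properties":{"increments":{"type":"array"},"newtons":{"type":"number"}},"required":["increments"]}

```bash
ls; mkdir -p pics; python3 - <<'E'
from bench import bot
import cv2,pickle
o=bot.get_obs();print(o);print(bot.tip_extent)
d={}
for n in ["side","top","wrist"]:
    f=bot.grab_frame(n);d[n]=f;cv2.imwrite(f"pics/{n}0.png",f["color"][:,:,::-1]);print(n,f["intrinsics"].tolist(),f["k1"],f.get("camera_from_world",f.get("mount")))
pickle.dump((o,d),open("f0.pkl","wb"))
E
```

```text
pics
{'time_s': 0.0, 'joint_pos': array([66.03342571, 23.95072003, -0.59194171, 92.4859828 ,  0.26939383,
       63.63867155, -3.0357737 ]), 'qd': array([ 0.14482371,  0.01082168,  0.13803369,  0.06907315,  0.02147899,
       -0.02175451,  0.03026014]), 'tau': array([ 1.92755331e-03, -8.64469314e+01,  6.79938756e-01, -4.34901273e+01,
        1.91294763e-02,  7.53196946e-03, -1.25133615e-04]), 'tcp_pos': array([ 0.22984924, -0.58084563,  0.25262756]), 'orientation': array([[-5.52879004e-04,  3.67989618e-01, -9.29829735e-01],
       [ 1.16713137e-03, -9.29829006e-01, -3.67990024e-01],
       [-9.99999166e-01, -1.28868741e-03,  8.45907069e-05]]), 'wrist_force': array([-0.01922129, -0.51282399, -0.06167082]), 'wrist_torque': array([ 0.00284996,  0.01276521, -0.01251477]), 'gripper_width': 0.08573690751607123}
0.022
side [[570.9380629040636, 0.0, 308.03642715047636], [0.0, 570.9380629040636, 237.6448154914518], [0.0, 0.0, 1.0]] 0.057300196393617255 [[-0.84640611 -0.53240844 -0.01174504  0.37337255]
 [-0.23951922  0.40029303 -0.88453154  0.30532448]
 [ 0.47563351 -0.74585974 -0.46633252  0.50824314]
 [ 0.          0.          0.          1.        ]]
top [[579.4776469913912, 0.0, 321.3359129871052], [0.0, 579.4776469913912, 240.90780863076705], [0.0, 0.0, 1.0]] -0.11221040464232941 [[-0.02124346 -0.99977269 -0.00181159 -0.17780888]
 [-0.97841258  0.0211621  -0.20557477  0.591488  ]
 [ 0.20556638 -0.00259463 -0.97863974  0.82206548]
 [ 0.          0.          0.          1.        ]]
wrist [[365.31481353938926, 0.0, 320.4121917780555], [0.0, 365.31481353938926, 238.1928006696981], [0.0, 0.0, 1.0]] -0.027566217734141047 [[-1.93904660e-04 -2.81930804e-01  9.59434721e-01 -1.20741165e-01]
 [ 9.99999974e-01  5.70488937e-05  2.18866892e-04  3.14839490e-04]
 [-1.16440008e-04  9.59434739e-01  2.81930786e-01 -7.18408743e-02]
 [ 0.00000000e+00  0.00000000e+00  0.00000000e+00  1.00000000e+00]]
```

View pics/side0.png

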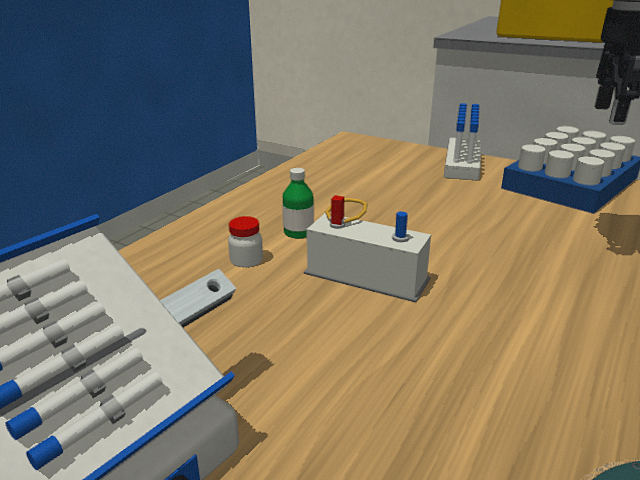

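View pics/top0.png

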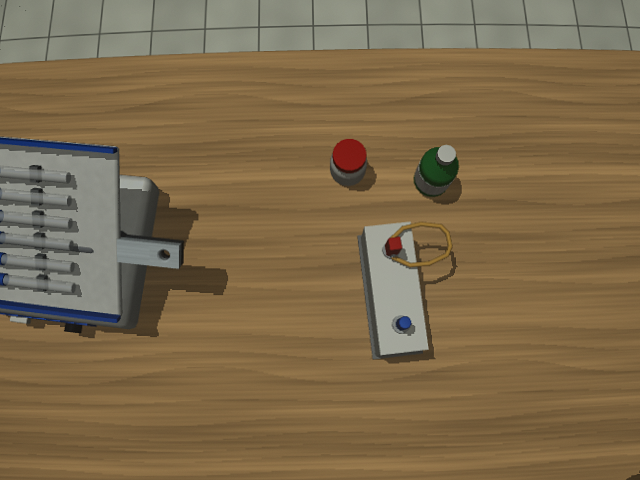

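View pics/wrist0.png

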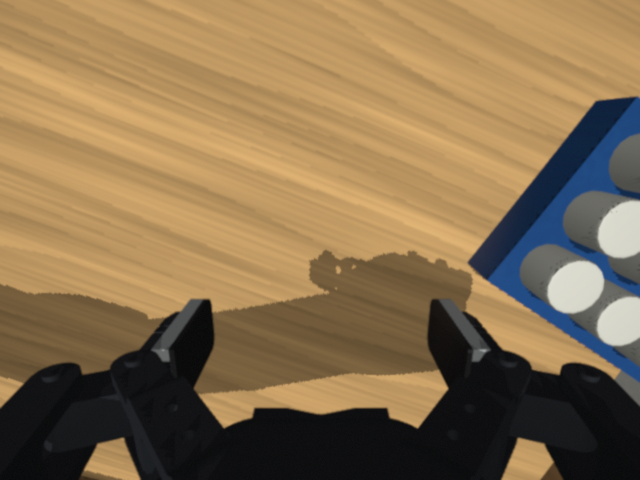

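```bash
cat > h.py <<'E'
import numpy as np,cv2,pickle
def dist(f):return np.array([f["k1"],0,0,0,0])
def ray(f,uv,wrist=None):
    p=cv2.undistortPoints(np.array([[uv]],float),f["intrinsics"],dist(f))[0,0]
    d=np.array([p[0],p[1],1.])
    if "camera_from_world" in f: M=np.linalg.inv(f["camera_from_world"])
    else:
        T=np.eye(4);T[:3,:3]=wrist["orientation"];T[:3,3]=wrist["tcp_pos"];M=T@f["mount"]
    d=M[:3,:3]@d;return M[:3,3],d/np.linalg.norm(d)
def plane(f,uv,z,w=None):
    o,d=ray(f,uv,w);return o+d*(z-o[2])/d[2]
def tri(rs):
    A=sum(np.eye(3)-np.outer(d,d) for o,d in rs);b=sum((np.eye(3)-np.outer(d,d))@o for o,d in rs)
    p=np.linalg.solve(A,b);return p,[np.linalg.norm(np.cross(p-o,d)) for o,d in rs]
def proj(f,p,w=None):
    if "camera_from_world" in f:C=f["camera_from_world"]
    else:
        T=np.eye(4);T[:3,:3]=w["orientation"];T[:3,3]=w["tcp_pos"];C=np.linalg.inv(T@f["mount"])
    r=cv2.projectPoints(np.array([p],float),cv2.Rodrigues(C[:3,:3])[0],C[:3,3],f["intrinsics"],dist(f))[0]
    return r[0,0]
def crop(f,x,y,w,h,s,name):
    c=f["color"][y:y+h,x:x+w,::-1];cv2.imwrite(name,cv2.resize(c,None,fx=s,fy=s,interpolation=cv2.INTER_CUBIC))
E
python3 - <<'E'
from h import *
o,d=pickle.load(open("f0.pkl","rb"))
crop(d["top"],100,220,120,60,6,"pics/t_hole.png")
crop(d["top"],340,200,130,100,6,"pics/t_pin.png")
crop(d["side"],150,255,110,75,7,"pics/s_hole.png")
crop(d["side"],290,180,150,110,5,"pics/s_pin.png")
E
```

```text
(no output)
```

View pics/t_hole.png

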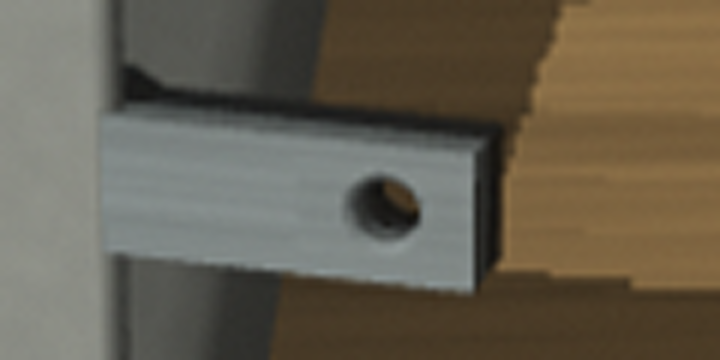

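View pics/t_pin.png

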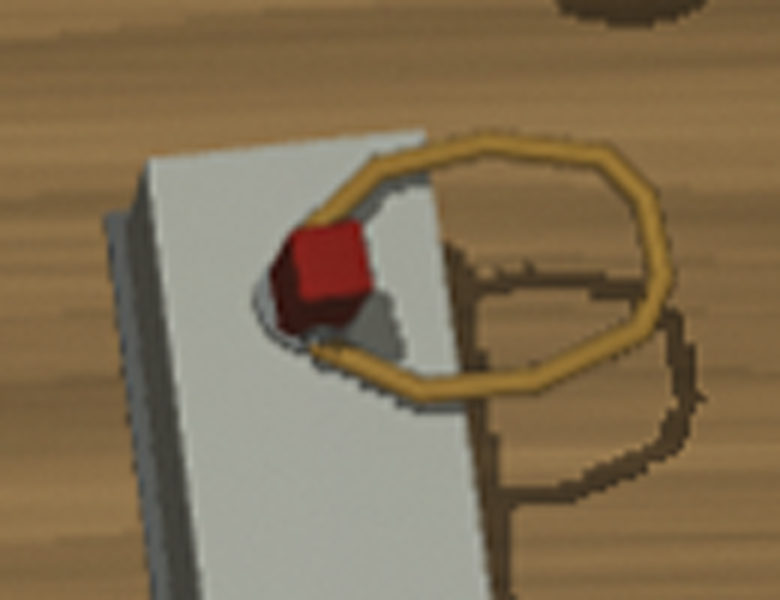

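View pics/s_hole.png

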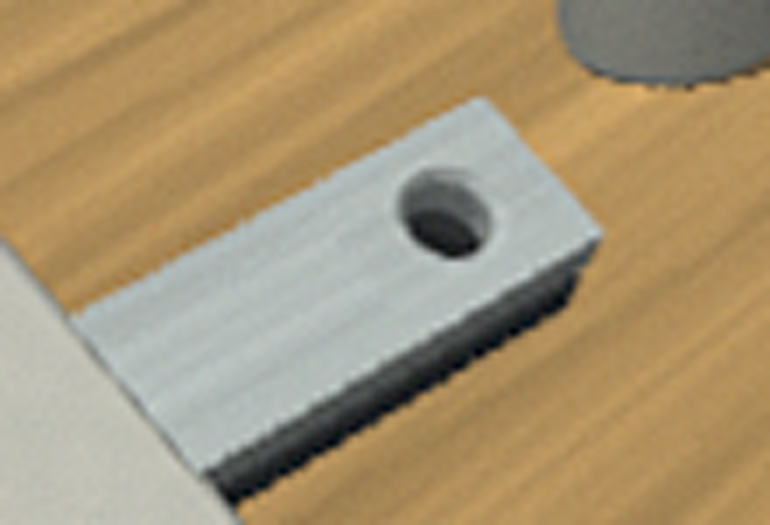

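View pics/s_pin.png

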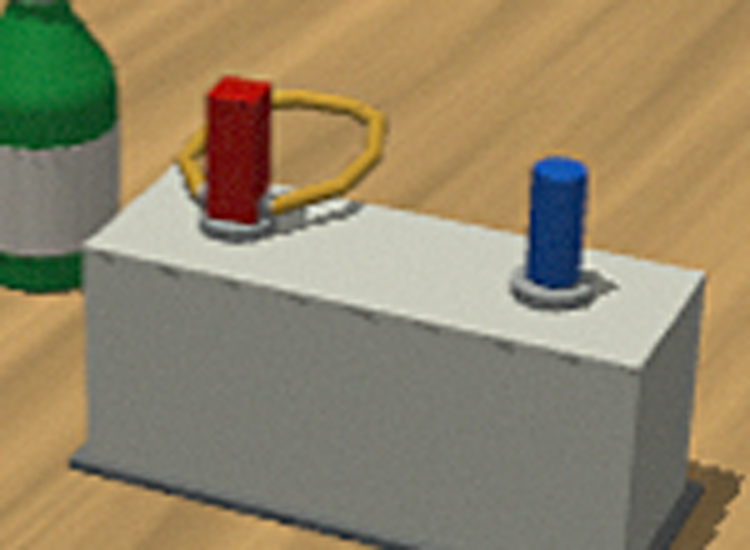

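```bash
python3 - <<'E'
from h import *
np.set_printoptions(precision=4,suppress=True)
o,d=pickle.load(open("f0.pkl","rb"));T=d["top"];S=d["side"]
def u(x0,y0,s,U,V):return (x0+(U+.5)/s-.5,y0+(V+.5)/s-.5)
th=lambda U,V:u(100,220,6,U,V);sh=lambda U,V:u(150,255,7,U,V)
tp=lambda U,V:u(340,200,6,U,V);sp=lambda U,V:u(290,180,5,U,V)
def t2(a,b):
    p,e=tri([ray(T,a),ray(S,b)]);print(p,np.array(e)*1e3);return p
print("hole");H=t2(th(384,208),sh(446,213))
A=t2(th(478,146),sh(483,97))   # far corner
B=t2(th(476,293),sh(602,233))
C=t2(th(101,112),sh(68,318)); D=t2(th(106,250),sh(203,475))
M=(A+B)/2;print("M",M,"width",np.linalg.norm(A-B),"hole-end",np.linalg.norm(M-H))
y=(C+D)/2-M;y/=np.linalg.norm(y);print("y",y)
x=(A-B);x/=np.linalg.norm(x);z=np.cross(x,y);print("x",x,"z",z,"tilt",np.degrees(np.arccos(z[2])))
print("grip top");G=t2(tp(334,262),sp(240,89))
print("corner top per grip", )
# grip top corners top view on z=.141
for c in [(290,232),(360,222),(372,288),(300,303)]:print(plane(T,tp(*c),.141))
print("spare top");t2((403.5,323.5),sp(559,170))
# ring far bar at z=.095
for c in [(655,215),(670,270),(657,310),(325,350),(320,222),(490,145),(430,390)]:print("ring",plane(T,tp(*c),.095))
for c in [(150,160),(425,133)]:print("blk",plane(T,tp(*c),.085))
for c in [(363,226),(411,222),(379,356),(430,349)]:print("blk",plane(T,c,.085))
E
```

```text
hole
[0.5557 0.0284 0.1436] [0.4303 0.4303]
[0.5677 0.0045 0.1509] [1.1338 1.1338]
[0.5375 0.0089 0.1346] [0.1891 0.1891]
[0.5779 0.0934 0.1522] [0.5935 0.5935]
[0.5485 0.0968 0.1346] [0.7616 0.7616]
M [0.5526 0.0067 0.1428] width 0.03463104639728133 hole-end 0.021918063449267076
y [0.1188 0.9929 0.0068]
x [ 0.8736 -0.125   0.4703] z [-0.4679  0.0499  0.8822] tilt 28.087870755079855
grip top
[ 0.5668 -0.2935  0.1333] [0.0311 0.0311]
corner top per grip
[ 0.5726 -0.2826  0.141 ]
[ 0.5746 -0.299   0.141 ]
[ 0.559 -0.301  0.141]
[ 0.5558 -0.2842  0.141 ]
spare top
[ 0.4559 -0.3002  0.1281] [0.6197 0.6197]
ring [ 0.5847 -0.3785  0.095 ]
ring [ 0.5708 -0.3813  0.095 ]
ring [ 0.5609 -0.3774  0.095 ]
ring [ 0.5528 -0.2954  0.095 ]
ring [ 0.5847 -0.2957  0.095 ]
ring [ 0.6032 -0.3386  0.095 ]
ring [ 0.5424 -0.3205  0.095 ]
blk [ 0.6035 -0.2553  0.085 ]
blk [ 0.609  -0.3243  0.085 ]
blk [ 0.6039 -0.253   0.085 ]
blk [ 0.6086 -0.3252  0.085 ]
blk [ 0.4126 -0.2693  0.085 ]
blk [ 0.4205 -0.3431  0.085 ]
```

```bash
cat >> h.py <<'E'
from scipy.spatial.transform import Rotation as Rn
np.set_printoptions(precision=4,suppress=True)
def inc(o,p,R):
    R0=o["orientation"];return np.round(R0.T@(np.array(p)-o["tcp_pos"])*1e3,1),np.round(Rn.from_matrix(R0.T@R).as_rotvec(),4)
def yawR(a):
    c,s=np.cos(a),np.sin(a);return np.array([[0,c,s],[0,s,-c],[-1,0,0.]])
E
python3 - <<'E'
from h import *
o,d=pickle.load(open("f0.pkl","rb"))
print(inc(o,[.567,-.293,.23],yawR(np.radians(6))))
T=d["top"];print(plane(T,(446,154),.13),plane(T,(349,155),.075))
E
```

```text
(array([  22.8, -143.6, -419.4]), array([-1.2987, -0.0008,  0.0012]))
[ 0.6988 -0.375   0.13  ] [ 0.72   -0.2362  0.075 ]
```

Request:
send_rows(increments=[[0,-20,-60,-0.15,0,0,0],[0,-40,-120,-0.3,0,0,0],[0,-60,-180,-0.48,0,0,0],[0,-80,-240,-0.65,0,0,0],[0,-100,-300,-0.8,0,0,0],[5,-120,-350,-0.95,0,0,0],[10,-135,-390,-1.1,0,0,0],[15,-143.6,-419.4,-1.25,0,0,0],[22.8,-143.6,-419.4,-1.299,0,0,0],[22.8,-143.6,-419.4,-1.299,0,0,0],[22.8,-143.6,-419.4,-1.299,0,0,0]], newtons=60)

```text
time_s: 1.52
tcp_pos: [0.5669, -0.2938, 0.2307]
orientation: [[-0.0, 0.995, 0.103], [-0.0, 0.103, -0.995], [-1.0, -0.0, 0.0]]
wrist_force: [1.0, 0.1, -0.5]
gripper_width: 0.0429
```

```bash
cat > shot.py <<'E'
import sys
from bench import bot
from h import *
def shot(tag,names):
    o=bot.get_obs();d={n:bot.grab_frame(n) for n in names}
    pickle.dump((o,d),open(tag+".pkl","wb"))
    for n in names:cv2.imwrite(f"pics/{tag}_{n}.png",d[n]["color"][:,:,::-1])
    print(o["time_s"],o["tcp_pos"],o["wrist_force"],o["gripper_width"],o["joint_pos"]);print(o["orientation"])
    return o,d
if __name__=="__main__":shot(sys.argv[1],sys.argv[2:])
E
python3 shot.py a1 wrist
```

```text
1.525 [ 0.5669 -0.2938  0.2307] [ 0.9954  0.0543 -0.4649] 0.04292297115066576 [ 41.1592  28.1412 -22.7257  91.0796  11.7962  63.1589  21.4043]
[[-0.0001  0.9947  0.1028]
 [-0.0002  0.1028 -0.9947]
 [-1.     -0.0001  0.0002]]
```

View pics/a1_wrist.png

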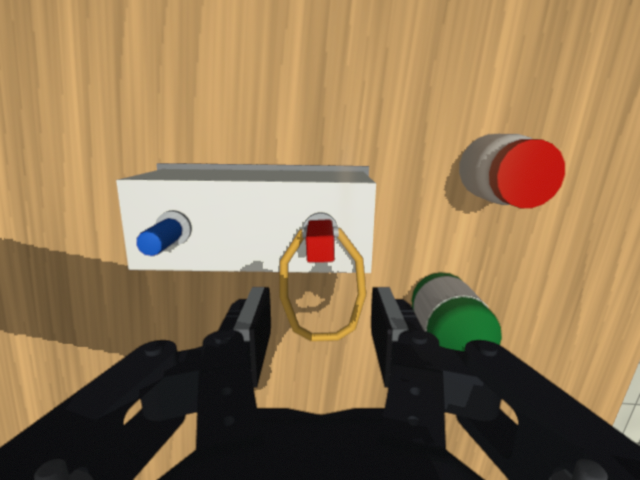

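```bash
python3 - <<'E'
from h import *
o,d=pickle.load(open("a1.pkl","rb"));W=d["wrist"]
im=W["color"];crop(W,260,190,130,160,5,"pics/a1c.png")
R=im[:,:,0].astype(int);G=im[:,:,1].astype(int);B=im[:,:,2].astype(int)
red=((R>1.8*G+25)&(R>1.8*B+25)).astype(np.uint8);red[:, :260]=0;red[:,400:]=0
bright=red*(R>170)
for m,z in((bright,.141),):
    c=max(cv2.findContours(m.astype(np.uint8),0,2)[0],key=cv2.contourArea);r=cv2.minAreaRect(c);print(r)
    P=np.array([plane(W,p,z,o)[:2] for p in cv2.boxPoints(r)]);print(P,P.mean(0),np.linalg.norm(np.diff(P,axis=0),axis=1))
_,d0=pickle.load(open("f0.pkl","rb"))
t0=lambda U,V:(340+(U+.5)/6-.5,200+(V+.5)/6-.5);s0=lambda U,V:(290+(U+.5)/5-.5,180+(V+.5)/5-.5)
p=r[0];print(tri([ray(W,p,o),ray(d0["top"],t0(334,262)),ray(d0["side"],s0(240,89))]))
print(tri([ray(W,p,o),ray(d0["top"],t0(334,262))]))
E
```

```text
((320.5, 249.0), (24.0, 25.0), 90.0)
[[ 0.5587 -0.2843]
 [ 0.5736 -0.2827]
 [ 0.5753 -0.2979]
 [ 0.5601 -0.2995]] [ 0.5669 -0.2911] [0.015  0.0153 0.0153]
(array([ 0.567 , -0.2936,  0.1332]), [np.float64(0.00021869830320214172), np.float64(0.00012077975706320446), np.float64(0.0001417384063476618)])
(array([ 0.5671, -0.2937,  0.1325]), [np.float64(0.00013092794747743134), np.float64(0.0001309279474776652)])
```

View pics/a1c.png

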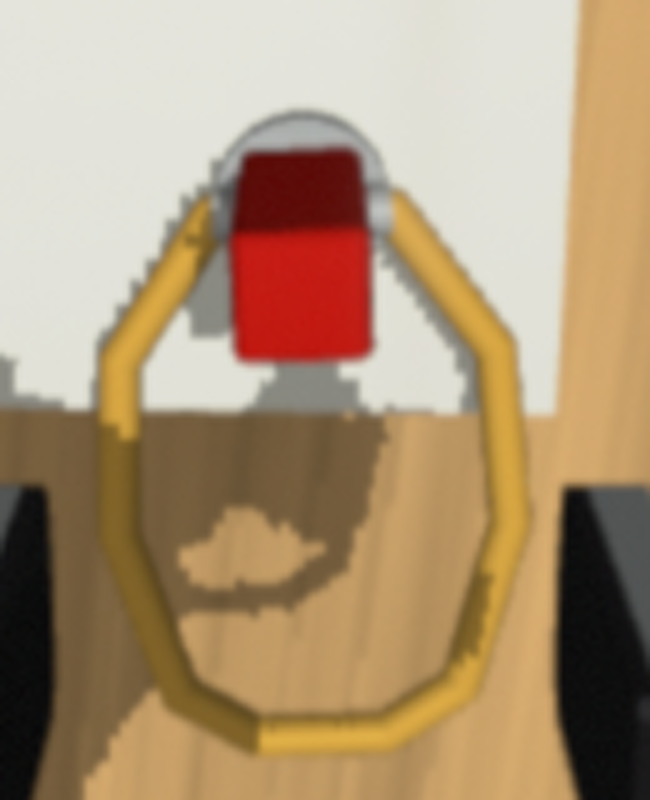

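```bash
python3 - <<'E'
from h import *
o,d=pickle.load(open("a1.pkl","rb"));W=d["wrist"];_,d0=pickle.load(open("f0.pkl","rb"));T,S=d0["top"],d0["side"]
w=lambda U,V:(260+(U+.5)/5-.5,190+(V+.5)/5-.5)
t0=lambda U,V:(340+(U+.5)/6-.5,200+(V+.5)/6-.5);s0=lambda U,V:(290+(U+.5)/5-.5,180+(V+.5)/5-.5)
# block corners: far-left(+x,+y) and far right(+x,-y)
print("corner+x+y",tri([ray(T,t0(151,158)),ray(S,s0(86,247)),ray(W,(375.5,182),o)]))
print("corner -y",tri([ray(T,t0(425,131)),ray(W,w(557,414),o)]))
print("spare",tri([ray(T,(403.5,323.3)),ray(S,s0(559,168)),ray(W,(149.5,243),o)]))
a=np.radians(6);y=np.array([-np.sin(a),np.cos(a),0]);c=np.array([.567,-.2936,.133])
for uv in [(303,151),(303,230)]:
    r,k=ray(W,w(*uv),o);t=((c+.009*y-r)@y)/(k@y);print(r+t*k)
# side-view silhouettes: near face x- ? bottom edge of grip
for uv in [(240,103),(238,222)]:
    r,k=ray(S,s0(*uv));n=np.array([np.cos(a),np.sin(a),0]);
    for nn in (y,-n):
        t=((c+.009*nn-r)@nn)/(k@nn);print("side",uv,nn,r+t*k)
# ring
for uv in [(255,737),(400,735),(328,735),(110,440),(505,520),(203,205),(395,200),(118,350),(498,345)]:print(uv,plane(W,w(*uv),.095,o))
print("shoulder arc top",plane(W,w(300,112),.090,o))
E
```

```text
corner+x+y (array([ 0.6038, -0.2553,  0.0825]), [np.float64(0.0009129310586858256), np.float64(0.0007308997601373676), np.float64(0.0008853171168460248)])
corner -y (array([ 0.61  , -0.3245,  0.0841]), [np.float64(0.0002560149313377851), np.float64(0.00025601493133752776)])
spare (array([ 0.4567, -0.3015,  0.1279]), [np.float64(0.0014796292475166087), np.float64(0.00043737977588550087), np.float64(0.0012916856162511637)])
[ 0.566  -0.2847  0.0922]
[ 0.5661 -0.2846  0.1341]
side (240, 103) [-0.1045  0.9945  0.    ] [ 0.562  -0.2851  0.1327]
side (240, 103) [-0.9945 -0.1045 -0.    ] [ 0.5559 -0.2743  0.1382]
side (238, 222) [-0.1045  0.9945  0.    ] [ 0.5621 -0.2851  0.0895]
side (238, 222) [-0.9945 -0.1045 -0.    ] [ 0.5559 -0.274   0.0958]
(255, 737) [ 0.5682 -0.3801  0.095 ]
(400, 735) [ 0.5911 -0.3774  0.095 ]
(328, 735) [ 0.5797 -0.3785  0.095 ]
(110, 440) [ 0.5415 -0.3316  0.095 ]
(505, 520) [ 0.6027 -0.3386  0.095 ]
(203, 205) [ 0.5523 -0.2935  0.095 ]
(395, 200) [ 0.58   -0.2899  0.095 ]
(118, 350) [ 0.5417 -0.3171  0.095 ]
(498, 345) [ 0.5979 -0.3105  0.095 ]
shoulder arc top [ 0.565  -0.2794  0.09  ]
```

Request:
send_rows(increments=[[40,0,0,-0.025,0,0,0],[75,0,0,-0.025,0,0,0],[105.5,0,0,-0.025,0,0,0],[105.5,0,0,-0.025,0,0,0],[105.5,0,0,-0.025,0,0,0.5],[105.5,0,0,-0.025,0,0,1],[105.5,0,0,-0.025,0,0,1],[105.5,0,0,-0.025,0,0,1],[105.5,0,0,-0.025,0,0,1]], newtons=60)

```text
time_s: 2.7
tcp_pos: [0.5679, -0.2937, 0.1267]
orientation: [[0.002, 0.992, 0.129], [-0.001, 0.129, -0.992], [-1.0, 0.002, 0.001]]
wrist_force: [-1.7, 0.3, 8.8]
gripper_width: 0.0169
```

```bash
python3 shot.py a2 wrist side
```

```text
2.7 [ 0.5679 -0.2937  0.1267] [-1.6956  0.2744  8.8427] 0.01690977950527105 [ 40.0309  34.745  -21.3045  95.5433  15.1669  52.4312  20.3419]
[[ 0.0021  0.9916  0.1294]
 [-0.0012  0.1294 -0.9916]
 [-1.      0.0019  0.0015]]
```

View pics/a2_wrist.png

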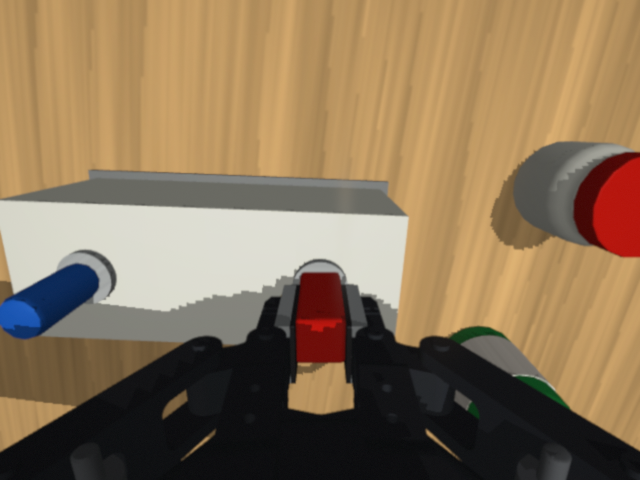

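View pics/a2_side.png

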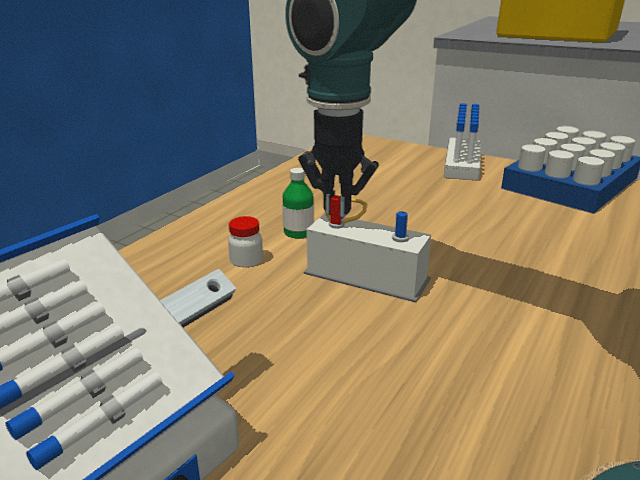

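Request:
send_rows(increments=[[-30,0,0,0,0,0,1],[-75,0,0,0,0,0,1],[-120,0,0,0,0,0,1],[-150,0,0,0,0,0,1],[-150,0,0,0,0,0,1],[-150,0,0,0,0,0,1]])

```text
time_s: 3.55
tcp_pos: [0.5667, -0.2933, 0.2745]
orientation: [[-0.001, 0.992, 0.129], [0.0, 0.129, -0.992], [-1.0, -0.001, -0.0]]
wrist_force: [-1.8, -0.4, -1.8]
gripper_width: 0.0171
```

```bash
cat > geo.py <<'E'
from h import *
H=np.array([.5557,.0284,.1436]);yh=np.array([.119,.993,0]);yh/=np.linalg.norm(yh)
zh=np.array([-.5*yh[1],.5*yh[0],.75**.5]);xh=np.cross(yh,zh)
Rt=np.column_stack([-zh,xh,-yh])  # tool x down, tool y = hole x, tool z = x cross y
E
python3 - <<'E'
from geo import *
from shot import shot
o,d=shot("a3",["top","side"])
print(np.linalg.det(Rt)); 
for c in (.137,.120):
  p=H+zh*c;print(p,inc(o,p,Rt))
E
```

```text
3.55 [ 0.5667 -0.2933  0.2745] [-1.8461 -0.4488 -1.8443] 0.017085265430933347 [ 41.7531  25.9981 -23.6124  88.4226  10.9292  67.9084  23.5815]
[[-0.0007  0.9916  0.1295]
 [ 0.0002  0.1295 -0.9916]
 [-1.     -0.0007 -0.0002]]
1.0
[0.4877 0.0366 0.2622] (array([  12.3,  -35.7, -337.3]), array([ 0.2434, -0.0654,  0.5216]))
[0.4961 0.0355 0.2475] (array([  27.1,  -27.4, -335.2]), array([ 0.2434, -0.0654,  0.5216]))
```

View pics/a3_side.png

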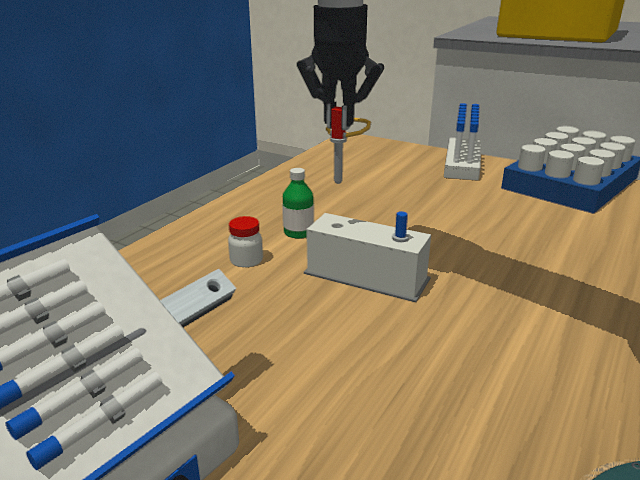

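Request:
send_rows(increments=[[0,-5,-50,0.04,-0.01,0.08,1],[0,-10,-105,0.08,-0.02,0.17,1],[0,-16,-160,0.12,-0.03,0.26,1],[0,-22,-215,0.16,-0.045,0.35,1],[5,-28,-270,0.2,-0.055,0.44,1],[10,-33,-315,0.235,-0.063,0.5,1],[12.3,-35.7,-337.3,0.2434,-0.0654,0.5216,1],[12.3,-35.7,-337.3,0.2434,-0.0654,0.5216,1],[12.3,-35.7,-337.3,0.2434,-0.0654,0.5216,1],[12.3,-35.7,-337.3,0.2434,-0.0654,0.5216,1],[12.3,-35.7,-337.3,0.2434,-0.0654,0.5216,1]])

```text
time_s: 5.03
tcp_pos: [0.4881, 0.036, 0.2626]
orientation: [[0.497, 0.86, -0.12], [-0.06, -0.104, -0.993], [-0.866, 0.5, -0.0]]
wrist_force: [-0.2, -0.6, -2.0]
gripper_width: 0.0171
```

```bash
python3 shot.py a4 top side wrist
```

```text
5.025 [0.4881 0.036  0.2626] [-0.194  -0.6496 -1.9912] 0.017072197942113152 [ 27.8601  -2.6386 -40.0139 128.7527  18.2948  25.8928 -33.9946]
[[ 0.4967  0.8596 -0.1198]
 [-0.0598 -0.1038 -0.9928]
 [-0.8659  0.5003 -0.0002]]
```

View pics/a4_side.png

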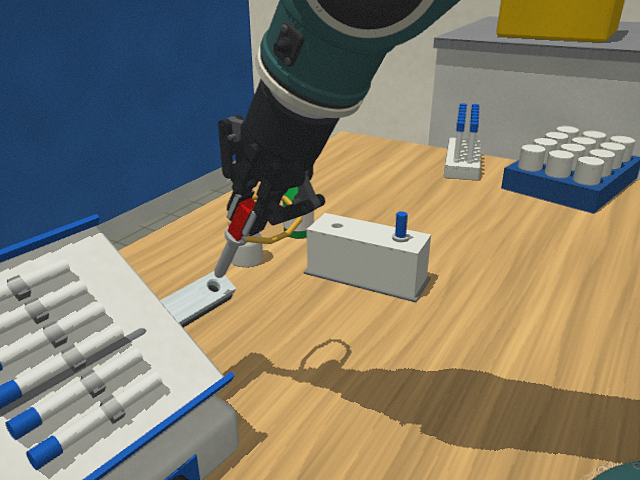

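View pics/a4_top.png

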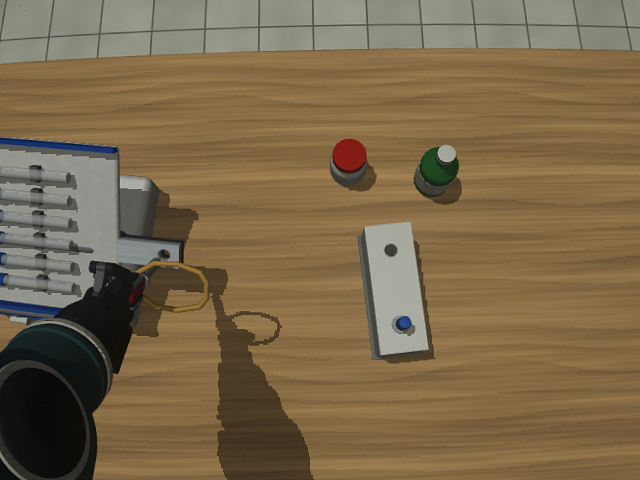

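View pics/a4_wrist.png

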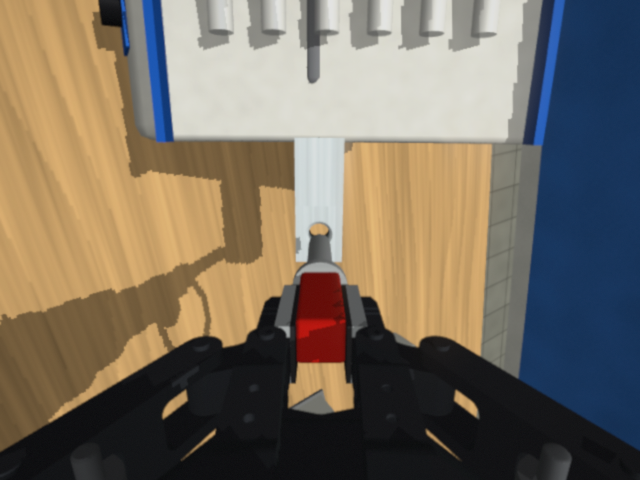

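```bash
python3 - <<'E'
from geo import *
o,d=pickle.load(open("a4.pkl","rb"));W=d["wrist"];S=d["side"];T=d["top"]
R=o["orientation"];tc=o["tcp_pos"];ax=R[:,0]
tip=tc+ax*(.0417+.070)
print("tip",tip,"perp to hole axis", [(tip-H)@v*1e3 for v in (xh,yh,zh)])
for n,f in d.items():
    print(n,"tip",proj(f,tip,o),"hole",proj(f,H,o),"end",proj(f,H-yh*.021,o),"shoulder",proj(f,tc+ax*.0417,o))
crop(W,280,130,90,145,5,"pics/a4w.png");crop(S,170,220,100,100,7,"pics/a4s.png")
crop(T,110,225,110,100,7,"pics/a4t.png")
E
```

```text
tip [0.5436 0.0293 0.1659] perp to hole axis [np.float64(0.6313177797032014), np.float64(-0.54900394349007), np.float64(25.352751951241594)]
top tip [158.3702 260.3734] hole [163.7307 254.5294] end [178.5208 256.0079] shoulder [140.568 279.739]
side tip [218.7165 272.0225] hole [212.9305 284.9321] end [225.7469 277.5967] shoulder [236.3013 234.4384]
wrist tip [319.8483 242.8531] hole [319.043  231.9351] end [319.085  259.0317] shoulder [319.559  285.5949]
```

View pics/a4w.png

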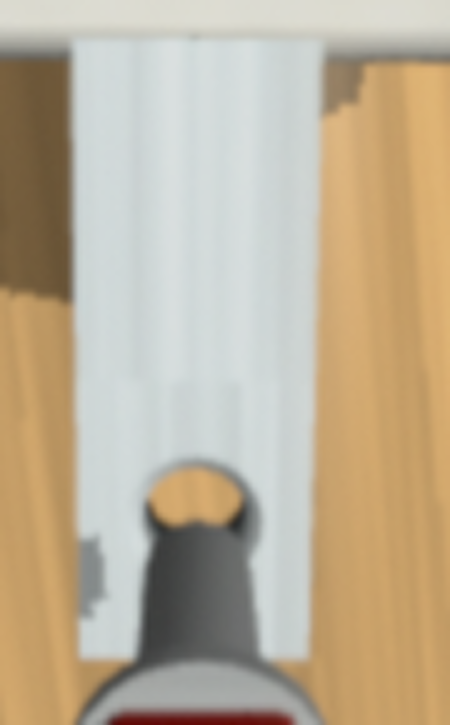

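View pics/a4s.png

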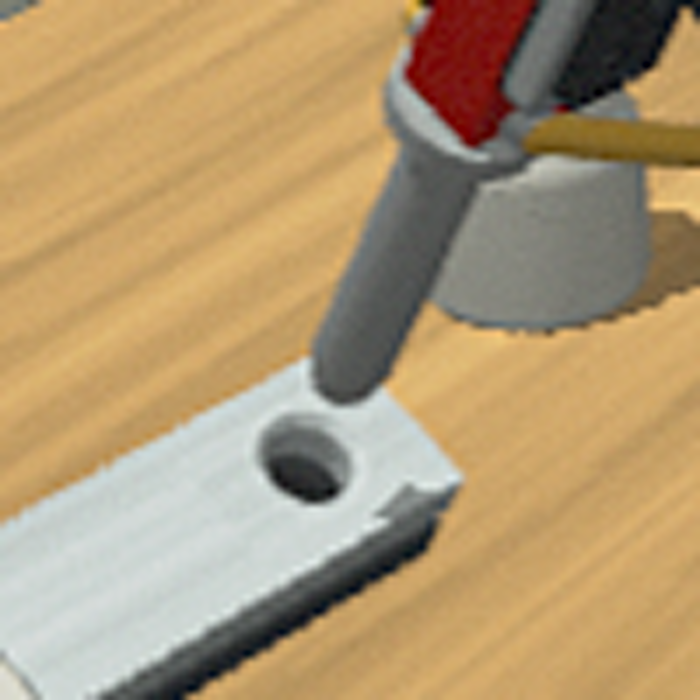

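View pics/a4t.png

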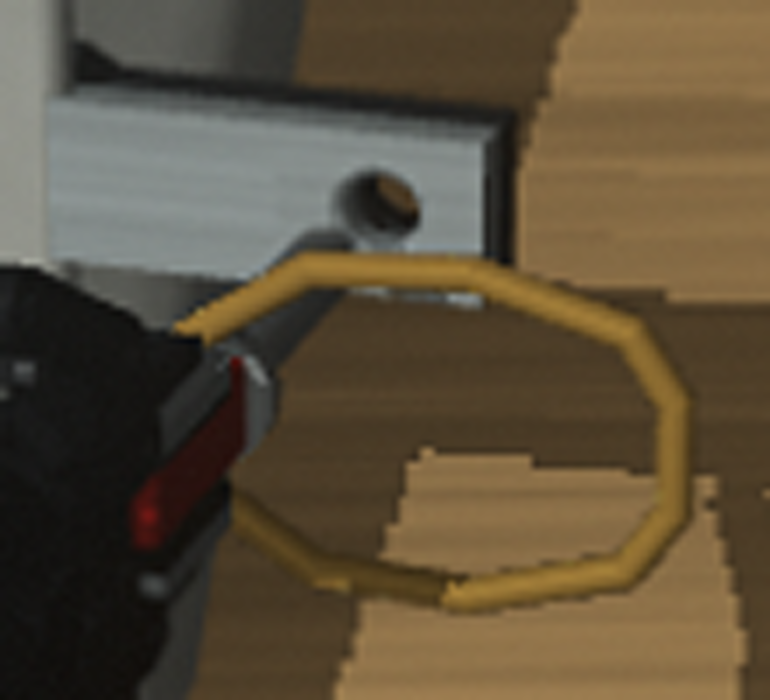

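Request:
send_rows(increments=[[10,0,0,0,0,0,1],[18,0,0,0,0,0,1],[24,0,0,0,0,0,1],[29,0,0,0,0,0,1],[32,0,0,0,0,0,1],[32,0,0,0,0,0,1]])

```text
time_s: 5.92
tcp_pos: [0.5037, 0.0343, 0.2347]
orientation: [[0.496, 0.86, -0.119], [-0.06, -0.103, -0.993], [-0.866, 0.5, 0.0]]
wrist_force: [0.4, -4.7, -4.5]
gripper_width: 0.0169
```

```bash
python3 - <<'E'
from geo import *
from shot import shot
o,d=shot("a5",["side","wrist"])
print(o["orientation"].T@o["wrist_force"])
crop(d["wrist"],280,130,90,145,5,"pics/a5w.png");crop(d["side"],170,220,100,100,7,"pics/a5s.png")
E
```

```text
5.925 [0.5037 0.0343 0.2347] [ 0.4109 -4.6588 -4.5122] 0.01694409101601105 [ 27.3395   2.7725 -40.6867 128.8403  30.2767  23.3552 -44.9549]
[[ 0.4963  0.8599 -0.1194]
 [-0.06   -0.1033 -0.9928]
 [-0.8661  0.4999  0.0003]]
[ 4.3913 -1.4211  4.575 ]
```

View pics/a5w.png

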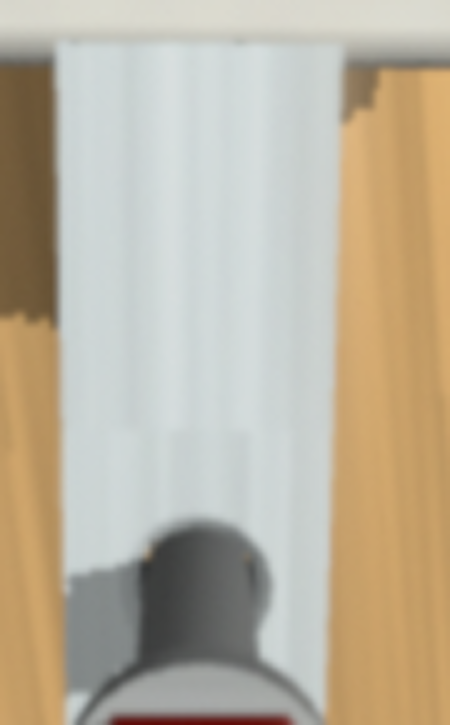

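View pics/a5s.png

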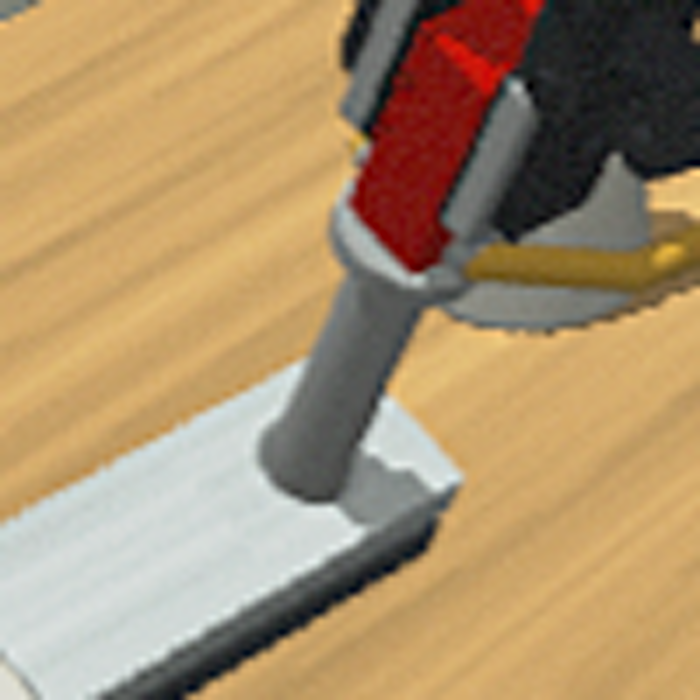

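Request:
send_rows(increments=[[0,0,1,0,0,0,1],[5,0,1.2,0,0,0,1],[10,0,1.2,0,0,0,1],[15,0,1.2,0,0,0,1],[20,0,1.2,0,0,0,1],[20,0,1.2,0,0,0,1]])

```text
time_s: 6.78
tcp_pos: [0.5138, 0.0324, 0.2172]
orientation: [[0.497, 0.86, -0.119], [-0.059, -0.103, -0.993], [-0.866, 0.5, -0.0]]
wrist_force: [-0.7, -1.5, -3.6]
gripper_width: 0.0171
```

```bash
python3 - <<'E'
from geo import *
from bench import bot
o=bot.get_obs();R=o["orientation"];t=o["tcp_pos"]
print(R.T@o["wrist_force"],R.T@o["wrist_torque"],[(t-H)@v*1e3 for v in (xh,yh,zh)])
E
```

```text
[ 2.8311 -2.2788  1.5451] [ 0.0116 -0.5941 -0.9298] [np.float64(0.3420266586914035), np.float64(-1.0483725700008801), np.float64(84.82563686519985)]
```

Request:
send_rows(increments=[[7,0,0,0,0,0,1],[14,0,0,0,0,0,1],[21,0,0,0,0,0,1],[28,0,0,0,0,0,1],[34,0,0,0,0,0,1],[38,0,0,0,0,0,1],[38,0,0,0,0,0,1]])

```text
time_s: 7.65
tcp_pos: [0.5325, 0.03, 0.1845]
orientation: [[0.497, 0.86, -0.119], [-0.059, -0.103, -0.993], [-0.866, 0.5, -0.0]]
wrist_force: [-0.6, -2.4, -2.9]
gripper_width: 0.0171
```

```bash
python3 - <<'E'
from geo import *
from shot import shot
o,d=shot("a6",["side","wrist"]);R=o["orientation"];t=o["tcp_pos"]
print(R.T@o["wrist_force"],R.T@o["wrist_torque"],[(t-H)@v*1e3 for v in (xh,yh,zh)])
crop(d["wrist"],240,150,160,145,5,"pics/a6w.png");crop(d["side"],170,220,100,100,7,"pics/a6s.png")
E
```

```text
7.65 [0.5325 0.03   0.1845] [-0.5644 -2.4295 -2.9014] 0.017050578125632227 [ 20.4245  11.6676 -34.3689 128.3248  51.7008  20.1619 -64.3707]
[[ 0.4967  0.8598 -0.1188]
 [-0.0594 -0.1029 -0.9929]
 [-0.8659  0.5002 -0.0001]]
[ 2.3762 -1.6865  2.4795] [-0.0384 -0.4672 -1.1886] [np.float64(0.3735451998208687), np.float64(-1.1329493833165316), np.float64(47.048477489457674)]
```

View pics/a6s.png

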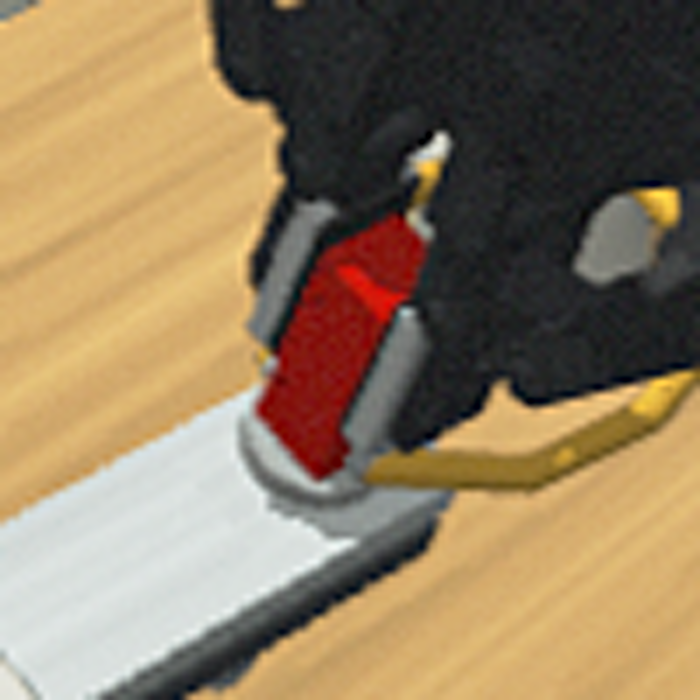

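View pics/a6w.png

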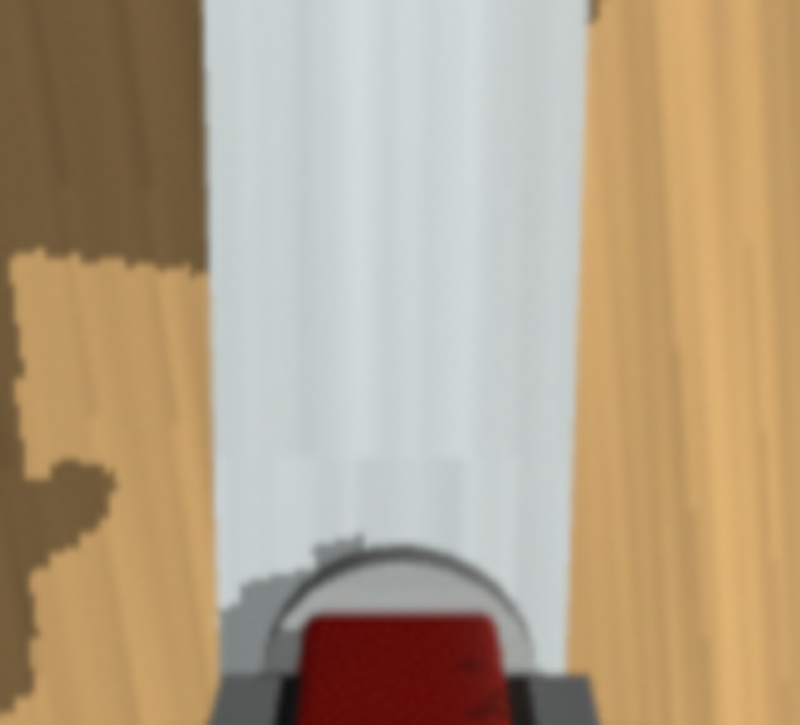

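Nearly home, a few mm left; push on until the shoulder seats.

Request:
send_rows(increments=[[3,0,0,0,0,0,1],[5,0,0,0,0,0,1],[6,0,0,0,0,0,1],[6,0,0,0,0,0,1]])

```text
time_s: 8.25
tcp_pos: [0.5347, 0.0301, 0.1809]
orientation: [[0.498, 0.859, -0.118], [-0.061, -0.101, -0.993], [-0.865, 0.502, 0.002]]
wrist_force: [-58.4, 0.8, 60.9]
gripper_width: 0.0175
```

```bash
cat > st.py <<'E'
from geo import *
from bench import bot
o=bot.get_obs();R=o["orientation"];t=o["tcp_pos"]
print(o["time_s"],R.T@o["wrist_force"],R.T@o["wrist_torque"],[(t-H)@v*1e3 for v in (xh,yh,zh)])
E
python3 st.py
```

```text
8.25 [-81.8083 -19.7045   6.2898] [ 0.0727 -1.4864 -5.0635] [np.float64(0.4186456947190664), np.float64(-0.7754281736288856), np.float64(42.775230409668964)]
```

Request:
send_rows(increments=[[-1.5,0,0,0,0,0,1],[-1.7,0,0,0,0,0,1]])

```text
time_s: 8.5
tcp_pos: [0.5345, 0.0299, 0.1811]
orientation: [[0.497, 0.859, -0.119], [-0.059, -0.103, -0.993], [-0.866, 0.501, 0.0]]
wrist_force: [-8.0, 0.0, 3.1]
gripper_width: 0.0169
```

```bash
python3 st.py; python3 - <<'E'
from geo import *
from shot import shot
o,d=shot("a7",["side","wrist"])
crop(d["wrist"],240,150,160,145,5,"pics/a7w.png");crop(d["side"],170,220,100,100,7,"pics/a7s.png")
E
```

```text
8.5 [-6.6486 -5.3274  0.9334] [ 0.0134 -0.2998 -1.9607] [np.float64(0.3850339637422498), np.float64(-1.027527806097823), np.float64(43.11367849040469)]
8.5 [0.5345 0.0299 0.1811] [-7.9953  0.0148  3.0874] 0.016915573910776957 [ 19.8122  12.213  -33.7531 128.274   53.1788  19.948  -65.7344]
[[ 0.4972  0.8595 -0.1185]
 [-0.0595 -0.1025 -0.993 ]
 [-0.8656  0.5008  0.0001]]
```

View pics/a7s.png

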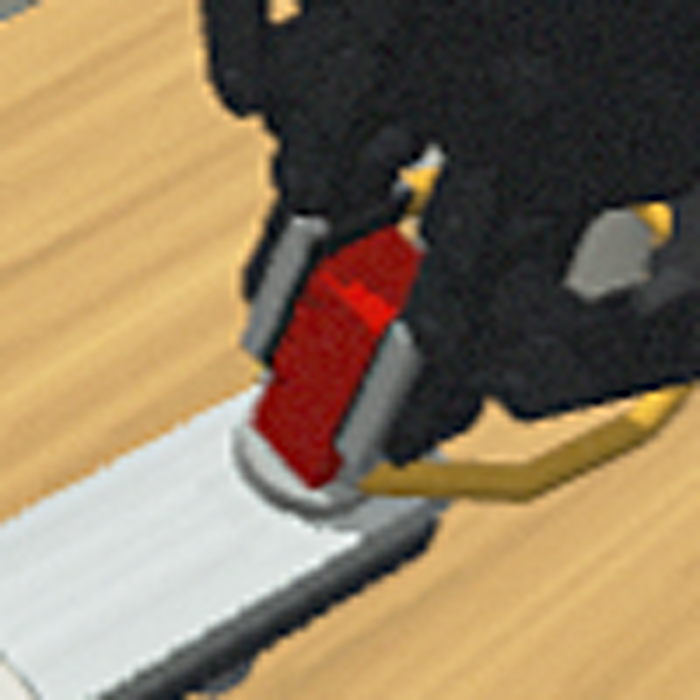

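View pics/a7w.png

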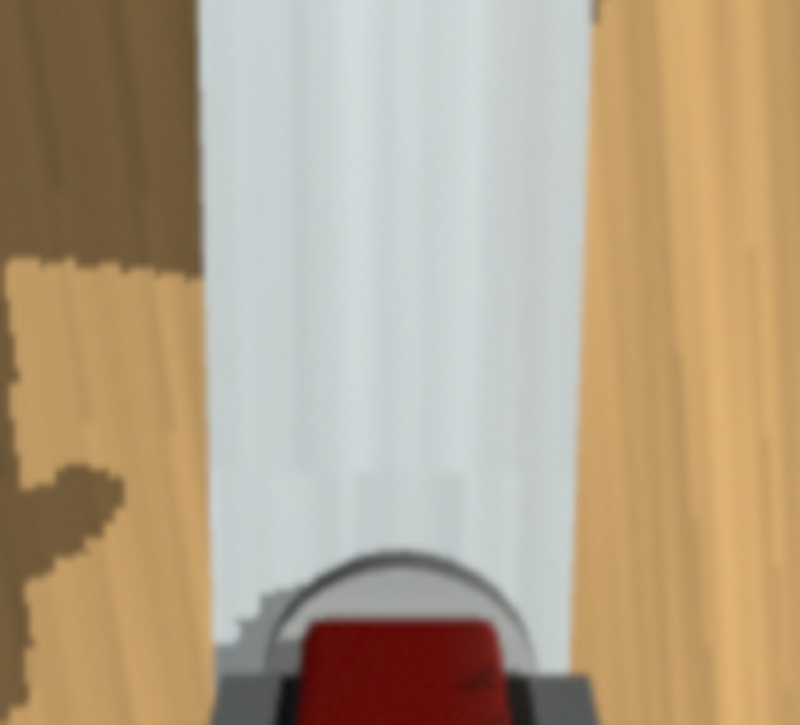

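Request:
send_rows(increments=[[0,0,0,0,0,0,1],[0,0,0,0,0,0,0.2],[0,0,0,0,0,0,0],[0,0,0,0,0,0,0],[-15,0,0,0,0,0,0],[-45,0,0,0,0,0,0],[-85,0,0,0,0,0,0],[-110,0,0,0,0,0,0],[-110,0,0,0,0,0,0]])

```text
time_s: 9.72
tcp_pos: [0.4803, 0.0362, 0.2782]
orientation: [[0.5, 0.858, -0.119], [-0.061, -0.103, -0.993], [-0.864, 0.504, 0.001]]
wrist_force: [-0.6, -0.2, -0.3]
gripper_width: 0.043
```

```bash
python3 - <<'E'
from geo import *
from shot import shot
o,d=shot("a8",["side","wrist","top"])
crop(d["side"],170,200,130,110,6,"pics/a8s.png")
crop(d["top"],110,215,120,100,6,"pics/a8t.png")
E
```

```text
9.725 [0.4803 0.0362 0.2782] [-0.6197 -0.156  -0.3426] 0.04302682831869762 [ 32.025   -5.7179 -43.022  128.5407  11.9614  27.3397 -27.9457]
[[ 0.5003  0.8576 -0.1193]
 [-0.0611 -0.1025 -0.9929]
 [-0.8637  0.504   0.0011]]
```

View pics/a8s.png

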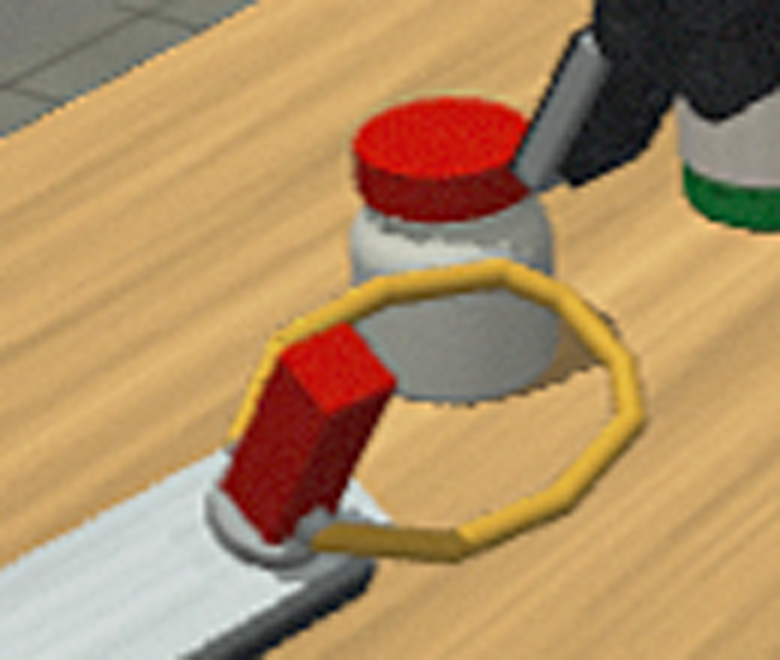

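View pics/a8_wrist.png

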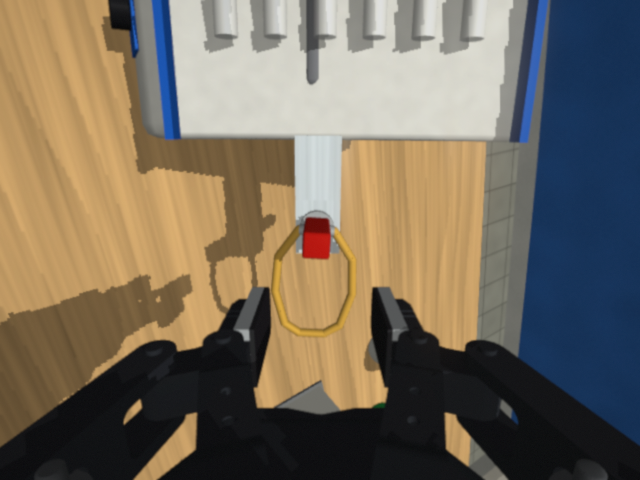

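View pics/a8t.png

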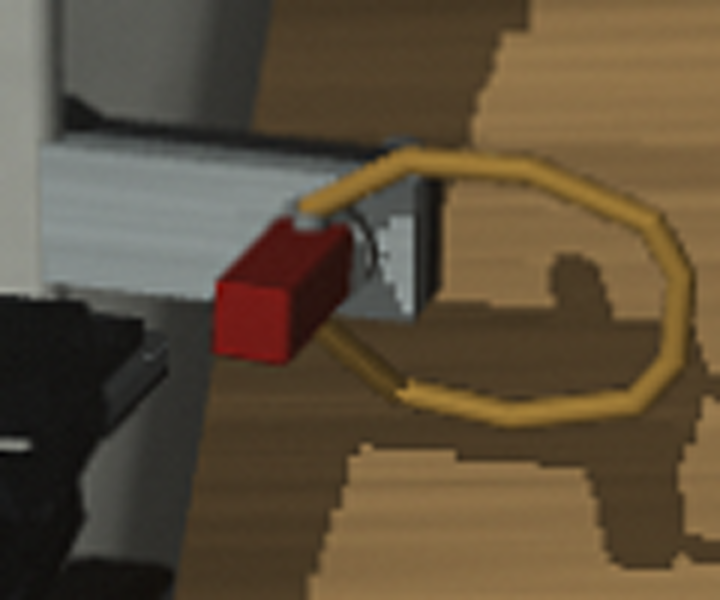

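```bash
python3 - <<'E'
from geo import *
o,d=pickle.load(open("a8.pkl","rb"))
H2=H+.0004*xh-.001*yh
B=H2-.086*yh+.010*zh
print("bar",B)
for n,f in d.items():print(n,proj(f,B,o),proj(f,B+.01*xh,o),proj(f,B-.01*xh,o),"griptop",proj(f,H2+.051*zh,o))
print("observed top",[(110+(x+.5)/6-.5,215+(y+.5)/6-.5) for x,y in((687,285),(678,360),(642,408),(655,215))])
print("observed side",[(170+(x+.5)/6-.5,200+(y+.5)/6-.5) for x,y in((632,410),(618,348),(565,300),(567,505))])
E
```

```text
bar [ 0.5407 -0.0574  0.1525]
side [265.0222 251.5644] [259.9249 246.1937] [270.1532 256.9717] griptop [225.2878 258.8664]
wrist [317.5304 330.9972] [329.7452 330.976 ] [305.3129 331.0127] griptop [317.0875 246.0795]
top [224.0027 262.9115] [224.2237 256.0038] [223.7867 269.762 ] griptop [152.5385 267.2765]
observed top [(224.08333333333331, 262.0833333333333), (222.58333333333331, 274.5833333333333), (216.58333333333331, 282.5833333333333), (218.75, 250.41666666666666)]
observed side [(274.9166666666667, 267.9166666666667), (272.5833333333333, 257.5833333333333), (263.75, 249.58333333333334), (264.0833333333333, 283.75)]
```

```bash
python3 - <<'E'
from geo import *
o,d=pickle.load(open("a8.pkl","rb"))
crop(d["wrist"],260,200,115,150,5,"pics/a8w.png")
p,e=tri([ray(d["top"],(223.3,268.3)),ray(d["side"],(273.7,262.7))]);print(p,e,[(p-H)@v*1e3 for v in(xh,yh,zh)],proj(d["wrist"],p,o))
for a,b in(((224.08,262.1),(272.6,257.6)),((222.6,274.6),(274.9,267.9)),((216.6,282.6),(264.1,283.75)),((218.75,250.4),(263.75,249.6))):
  p,e=tri([ray(d["top"],a),ray(d["side"],b)]);print(p,e,[(p-H)@v*1e3 for v in(xh,yh,zh)])
# grip top
p,e=tri([ray(d["top"],(110+252/6,215+318/6)),ray(d["side"],(170+338/6,200+372/6))]);print("grip",p,e,[(p-H)@v*1e3 for v in(xh,yh,zh)])
E
```

```text
[ 0.5318 -0.0565  0.14  ] [np.float64(0.004033699869496509), np.float64(0.004033699869496498)] [np.float64(-13.617780854857264), np.float64(-87.12618155583965), np.float64(3.6577147591360717)] [300.7716 327.1635]
[ 0.5378 -0.0593  0.1449] [np.float64(0.006068156937446906), np.float64(0.006068156937446966)] [np.float64(-5.723347084365567), np.float64(-89.25384070050639), np.float64(4.8490028798234555)]
[ 0.5257 -0.0537  0.1349] [np.float64(0.001944933383929286), np.float64(0.0019449333839292328)] [np.float64(-21.677586682345236), np.float64(-85.08166138602793), np.float64(2.5051393363105086)]
[ 0.5236 -0.0385  0.1181] [np.float64(0.005565618328534087), np.float64(0.005565618328533959)] [np.float64(-33.415790908278396), np.float64(-70.23745379058742), np.float64(-10.12997484468399)]
[ 0.5503 -0.0548  0.156 ] [np.float64(0.008035279764619489), np.float64(0.00803527976461941)] [np.float64(10.146937278252302), np.float64(-83.26045007020129), np.float64(8.461814054153722)]
grip [0.5295 0.0315 0.185 ] [np.float64(0.0007988034919916292), np.float64(0.000798803491991617)] [np.float64(-2.186108927586852), np.float64(-0.03953526534716329), np.float64(49.01374515716878)]
```

View pics/a8w.png

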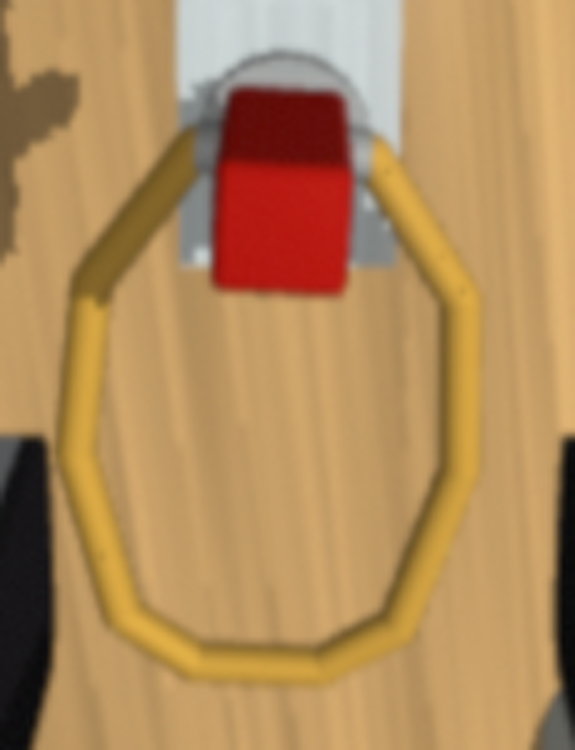

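```bash
python3 - <<'E'
from geo import *
o,d=pickle.load(open("a8.pkl","rb"))
rs=[ray(d["top"],(223.3,268.3)),ray(d["side"],(268.4,254.4)),ray(d["wrist"],(311.5,332.5),o)]
for r in (rs,rs[:2],rs[1:]):
  p,e=tri(r);print(p,e,[(p-H)@v*1e3 for v in(xh,yh,zh)])
E
```

```text
[ 0.5344 -0.0564  0.1514] [np.float64(0.0009036625734561568), np.float64(0.0006825965276365427), np.float64(0.001220231805132356)] [np.float64(-5.670130508499708), np.float64(-86.68111683327729), np.float64(12.24174331942676)]
[ 0.534  -0.0561  0.1508] [np.float64(0.00041327030550088997), np.float64(0.00041327030550067134)] [np.float64(-6.381004645727169), np.float64(-86.44176703120657), np.float64(11.986071718699403)]
[ 0.5371 -0.0595  0.1483] [np.float64(1.2249421025751244e-05), np.float64(1.2249421025792162e-05)] [np.float64(-4.583993705061975), np.float64(-89.53615524114427), np.float64(8.058496235277296)]
```

```bash
cat >> geo.py <<'E'
Q=np.column_stack([xh,yh,zh])
def Rtool(a):return Rn.from_rotvec(a*xh).as_matrix()@Rt
def tcp_for(th,a,gap):
    bar=np.array([-5.5*np.cos(th),-1-86*np.cos(th),10.5-86*np.sin(th)])*1e-3
    tx=np.array([0,np.sin(a),-np.cos(a)])
    return H+Q@(bar-tx*(.0253+gap))
E
python3 - <<'E'
from geo import *
from bench import bot
o=bot.get_obs()
print(inc(o,tcp_for(0,.5,.04),Rtool(.5)))
E
```

```text
(array([ 84.7,  -5.8, 117. ]), array([ 0.0001,  0.5001, -0.0003]))
```

Request:
send_rows(increments=[[0,0,35,0,0.1,0,1],[10,-3,75,0,0.25,0,1],[35,-5.8,105,0,0.4,0,1],[65,-5.8,117,0,0.5,0,1],[84.7,-5.8,117,0,0.5,0,1],[84.7,-5.8,117,0,0.5,0,1],[84.7,-5.8,117,0,0.5,0,1],[84.7,-5.8,117,0,0.5,0,1]])

```text
time_s: 10.88
tcp_pos: [0.5026, -0.086, 0.1971]
orientation: [[0.491, 0.862, 0.129], [0.425, -0.107, -0.899], [-0.761, 0.496, -0.418]]
wrist_force: [-0.8, -0.0, 0.1]
gripper_width: -0.0001
```

```bash
python3 - <<'E'
from geo import *
from shot import shot
o,d=shot("a9",["side","wrist"])
crop(d["side"],170,150,200,150,4,"pics/a9s.png")
print(inc(o,tcp_for(0,.5,.04),Rtool(.5)),inc(o,tcp_for(0,.5,.0),Rtool(.5)))
tip=o["tcp_pos"]+.022*o["orientation"][:,0];print(proj(d["side"],tip),proj(d["wrist"],tip,o))
E
```

```text
10.875 [ 0.5026 -0.086   0.1971] [-0.8432 -0.0363  0.05  ] -8.086721333989872e-05 [ 39.0214  14.1196 -14.8901 126.4926 -60.7639  38.3421  74.7807]
[[ 0.4908  0.8616  0.1294]
 [ 0.4246 -0.1068 -0.8991]
 [-0.7608  0.4962 -0.4183]]
(array([-0.9,  1.7, -2.3]), array([-0.0052, -0.0006,  0.0021])) (array([39.1,  1.7, -2.3]), array([-0.0052, -0.0006,  0.0021]))
[290.3652 231.4826] [319.5144 304.0474]
```

View pics/a9s.png

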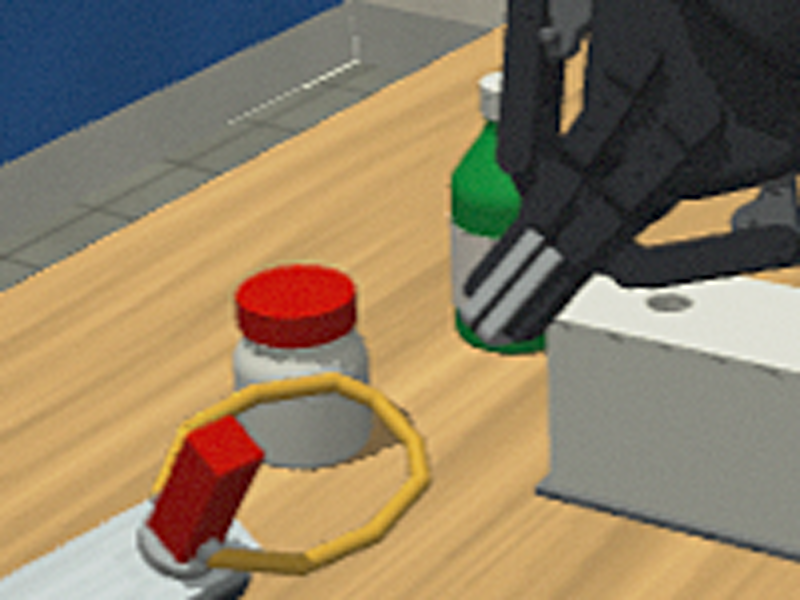

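View pics/a9_wrist.png

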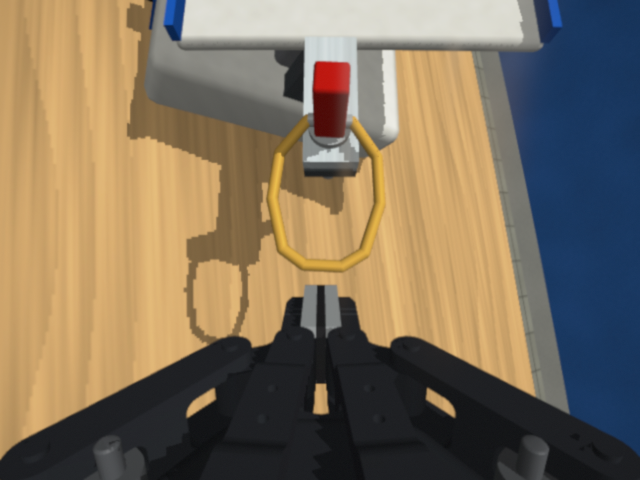

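Request:
send_rows(increments=[[15,1,-2.3,0,0,0,1],[28,1.7,-2.3,0,0,0,1],[34,1.7,-2.3,0,0,0,1],[34,1.7,-2.3,0,0,0,1]])

```text
time_s: 11.48
tcp_pos: [0.5212, -0.0675, 0.1756]
orientation: [[0.492, 0.86, 0.134], [0.424, -0.102, -0.9], [-0.76, 0.5, -0.415]]
wrist_force: [0.5, -0.6, 0.1]
gripper_width: -0.0001
```

```bash
python3 - <<'E'
from geo import *
from shot import shot
o,d=shot("b0",["side","wrist"])
crop(d["side"],170,150,200,150,4,"pics/b0s.png");crop(d["wrist"],240,30,160,260,2.3,"pics/b0w.png")
for th in (0,.2,.4,.6,.8,.9,1.0):print(th,inc(o,tcp_for(th,.5,.0),Rtool(.5)))
E
```

```text
11.475 [ 0.5212 -0.0675  0.1756] [ 0.4608 -0.5654  0.1479] -9.423681457709169e-05 [ 37.7384  17.4446 -17.4072 126.2435 -64.2598  33.9271  77.1934]
[[ 0.4924  0.8599  0.1344]
 [ 0.4245 -0.1024 -0.8996]
 [-0.7598  0.5    -0.4155]]
0 (array([ 5.8, -1.7,  2.9]), array([ 0.0006, -0.0007,  0.0003]))
0.2 (array([21.6, -1.6,  9.6]), array([ 0.0006, -0.0007,  0.0003]))
0.4 (array([38.4, -1.3, 13.1]), array([ 0.0006, -0.0007,  0.0003]))
0.6 (array([55.6, -0.7, 13.1]), array([ 0.0006, -0.0007,  0.0003]))
0.8 (array([72.4, -0. ,  9.7]), array([ 0.0006, -0.0007,  0.0003]))
0.9 (array([80.5,  0.4,  6.7]), array([ 0.0006, -0.0007,  0.0003]))
1.0 (array([88.2,  0.8,  3. ]), array([ 0.0006, -0.0007,  0.0003]))
```

View pics/b0s.png

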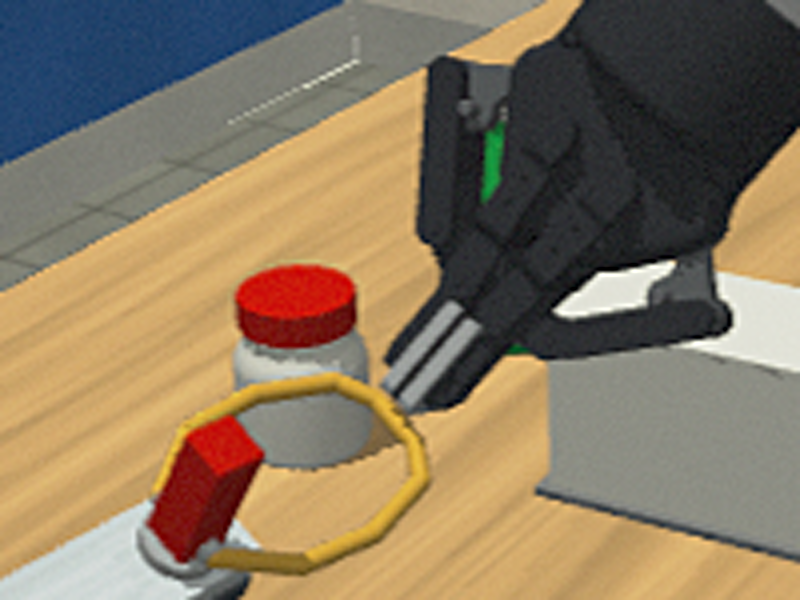

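View pics/b0_wrist.png

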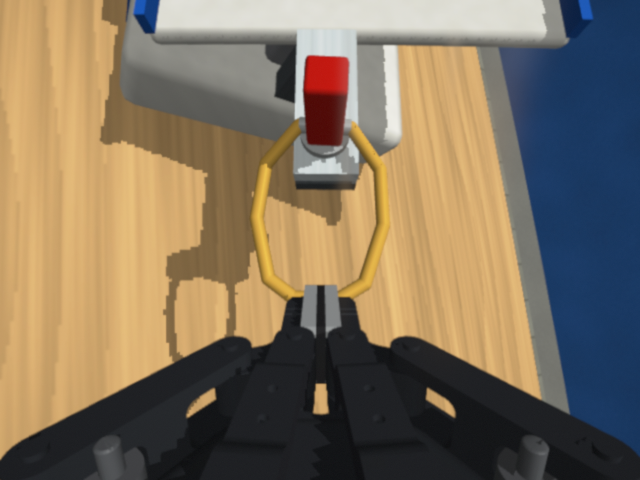

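```bash
python3 - <<'E'
from geo import *
o,d=pickle.load(open("b0.pkl","rb"))
for th,a in((.0,.5),(.2,.45),(.4,.4),(.6,.4),(.8,.4),(.9,.4),(1.,.4)):print(th,inc(o,tcp_for(th,a,.0),Rtool(a)))
E
```

```text
0.0 (array([ 5.8, -1.7,  2.9]), array([ 0.0006, -0.0007,  0.0003]))
0.2 (array([21.6, -1.6,  8.4]), array([ 0.0006, -0.0507,  0.0003]))
0.4 (array([38.6, -1.3, 10.5]), array([ 0.0006, -0.1007,  0.0002]))
0.6 (array([55.7, -0.7, 10.5]), array([ 0.0006, -0.1007,  0.0002]))
0.8 (array([72.6, -0. ,  7.1]), array([ 0.0006, -0.1007,  0.0002]))
0.9 (array([80.6,  0.4,  4.2]), array([ 0.0006, -0.1007,  0.0002]))
1.0 (array([88.4,  0.8,  0.5]), array([ 0.0006, -0.1007,  0.0002]))
```

Request:
send_rows(increments=[[6,-1.7,3,0,-0.01,0,1],[14,-1.7,6,0,-0.03,0,1],[21.6,-1.6,8.4,0,-0.05,0,1],[30,-1.4,9.6,0,-0.075,0,1],[38.6,-1.3,10.5,0,-0.1,0,1],[38.6,-1.3,10.5,0,-0.1,0,1]])

```text
time_s: 12.32
tcp_pos: [0.5407, -0.0622, 0.1413]
orientation: [[0.505, 0.859, 0.082], [0.329, -0.104, -0.939], [-0.798, 0.501, -0.335]]
wrist_force: [-4.4, -7.7, 3.7]
gripper_width: 0.0001
```

```bash
python3 - <<'E'
from geo import *
from shot import shot
o,d=shot("b1",["side","wrist"])
crop(d["side"],170,150,200,150,4,"pics/b1s.png")
for th in (.4,.6,.8,.9,1.0):print(th,inc(o,tcp_for(th,.4,.0),Rtool(.4)))
E
```

```text
12.325 [ 0.5407 -0.0622  0.1413] [-4.3787 -7.6743  3.6848] 5.818708034924476e-05 [ 37.0965  20.9086 -22.4131 126.5924 -66.5205  21.9382  77.4539]
[[ 0.505   0.8592  0.0817]
 [ 0.3288 -0.104  -0.9386]
 [-0.798   0.5009 -0.3351]]
0.4 (array([ 0.5, -0.4, -1.7]), array([-0.0006,  0.0031, -0.0014]))
0.6 (array([17.6,  0.1, -3.4]), array([-0.0006,  0.0031, -0.0014]))
0.8 (array([33.9,  0.8, -8.5]), array([-0.0006,  0.0031, -0.0014]))
0.9 (array([ 41.7,   1.2, -12.3]), array([-0.0006,  0.0031, -0.0014]))
1.0 (array([ 49. ,   1.6, -16.8]), array([-0.0006,  0.0031, -0.0014]))
```

View pics/b1s.png

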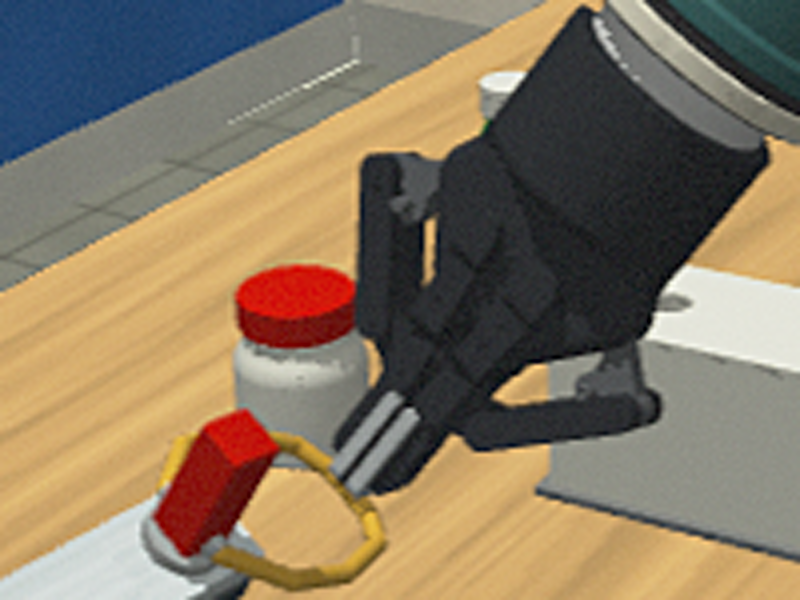

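View pics/b1_wrist.png

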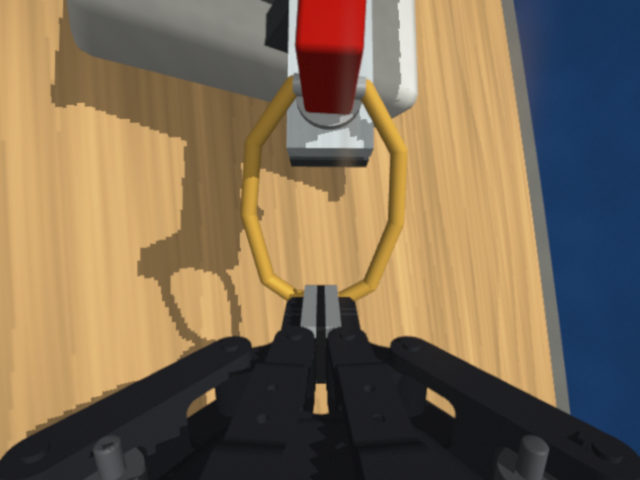

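Request:
send_rows(increments=[[-1,2.2,0,0,0,-0.1,1],[-1,4.4,0,0,0,-0.2,1],[-1,4.4,0,0,0,-0.2,1]])

```text
time_s: 12.8
tcp_pos: [0.5451, -0.0625, 0.1453]
orientation: [[0.324, 0.942, 0.085], [0.343, -0.034, -0.939], [-0.882, 0.333, -0.334]]
wrist_force: [-4.3, -6.1, 4.3]
gripper_width: -0.0002
```

```bash
cat > nxt.py <<'E'
from geo import *
from bench import bot
o=bot.get_obs();R=o["orientation"]
print(o["joint_pos"],R.T@o["wrist_force"]);print(o["orientation"][:,0])
for th in (.4,.5,.6,.7,.8,.9,1.0):
    bar=H+Q@(np.array([-5.5*np.cos(th),-1-86*np.cos(th),10.5-86*np.sin(th)])*1e-3)
    p=bar-R[:,0]*.0253;print(th,inc(o,p,R)[0])
E
python3 nxt.py
```

```text
[ 24.2228  21.139   -9.7558 119.0438 -41.1903  33.2609  50.6744] [-7.2681 -2.3756  3.8969]
[ 0.3236  0.3434 -0.8817]
0.4 [ 2.2 -0.7 -1. ]
0.5 [10.5  1.3 -1.5]
0.6 [18.8  3.2 -2.8]
0.7 [26.9  5.2 -4.9]
0.8 [34.7  7.2 -7.9]
0.9 [ 42.2   9.1 -11.6]
1.0 [ 49.3  11.  -16.1]
```

Request:
send_rows(increments=[[6,0,-1,0,0,0,1],[12,1.5,-1.6,0,0,0,1],[18.8,3.2,-2.8,0,0,0,1],[26.9,5.2,-4.9,0,0,0,1],[34.7,7.2,-7.9,0,0,0,1],[34.7,7.2,-7.9,0,0,0,1]])

```text
time_s: 13.55
tcp_pos: [0.5615, -0.0443, 0.119]
orientation: [[0.325, 0.942, 0.082], [0.343, -0.037, -0.939], [-0.881, 0.333, -0.335]]
wrist_force: [-8.1, -10.9, 11.4]
gripper_width: 0.0
```

```bash
python3 nxt.py;python3 - <<'E'
from geo import *
from shot import shot
o,d=shot("b2",["side","wrist"])
crop(d["side"],170,150,200,150,4,"pics/b2s.png")
E
```

```text
[ 22.7315  24.7115 -11.1776 118.4231 -42.8501  29.3058  50.9309] [-16.3742  -3.4401   5.7122]
[ 0.325   0.3432 -0.8812]
0.4 [-32.5  -6.8   5.9]
0.5 [-24.2  -4.8   5.5]
0.6 [-15.9  -2.9   4.2]
0.7 [-7.8 -0.9  2. ]
0.8 [ 0.   1.  -0.9]
0.9 [ 7.5  2.9 -4.7]
1.0 [14.6  4.8 -9.2]
13.55 [ 0.5615 -0.0443  0.119 ] [ -8.0947 -10.8543  11.3683] 1.8900172590716304e-05 [ 22.7315  24.7115 -11.1776 118.4231 -42.8501  29.3058  50.9309]
[[ 0.325   0.9421  0.082 ]
 [ 0.3432 -0.0367 -0.9386]
 [-0.8812  0.3332 -0.3353]]
```

View pics/b2s.png

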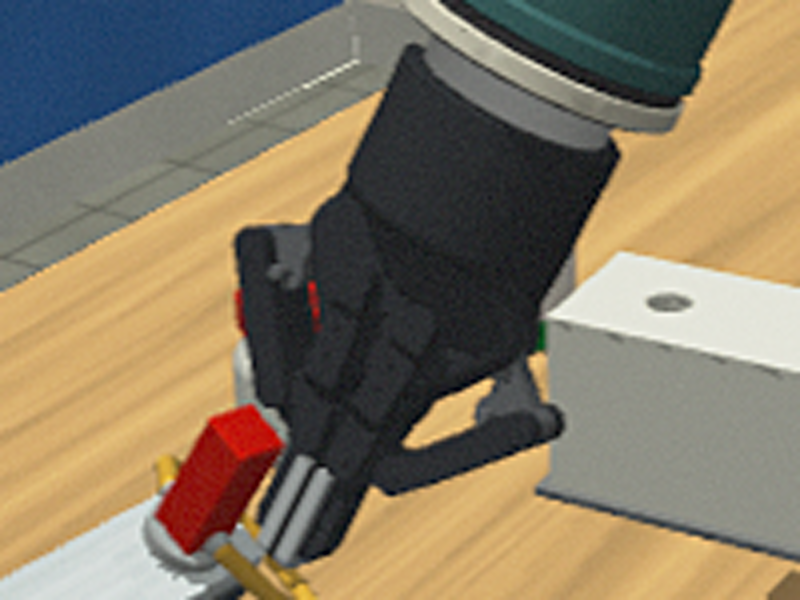

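View pics/b2_wrist.png

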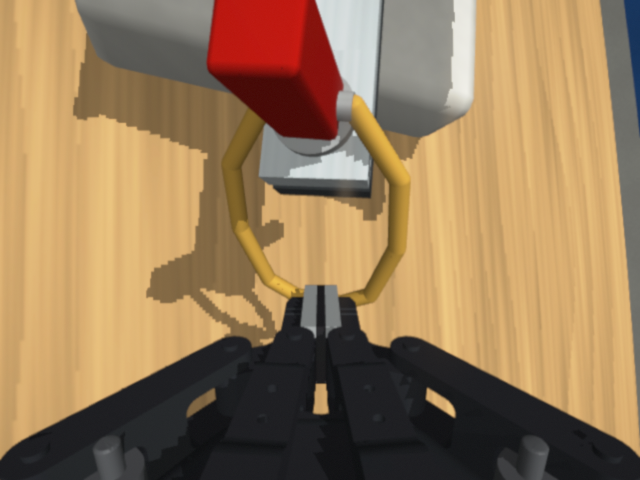

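```bash
python3 - <<'E'
from geo import *
from shot import shot
o,d=shot("b3",["side","top"])
crop(d["side"],180,230,100,100,7,"pics/b3s.png");crop(d["top"],110,215,120,100,6,"pics/b3t.png")
print(o["orientation"].T@o["wrist_force"])
E
```

```text
13.65 [ 0.5614 -0.0445  0.1192] [ -6.6959 -10.2338   9.8376] -0.00032636771212641663 [ 22.7484  24.6825 -11.1672 118.4278 -42.8449  29.323   50.9353]
[[ 0.3253  0.9421  0.0819]
 [ 0.343  -0.0368 -0.9386]
 [-0.8812  0.3334 -0.3351]]
[-14.3574  -2.6513   5.7602]
```

View pics/b3s.png

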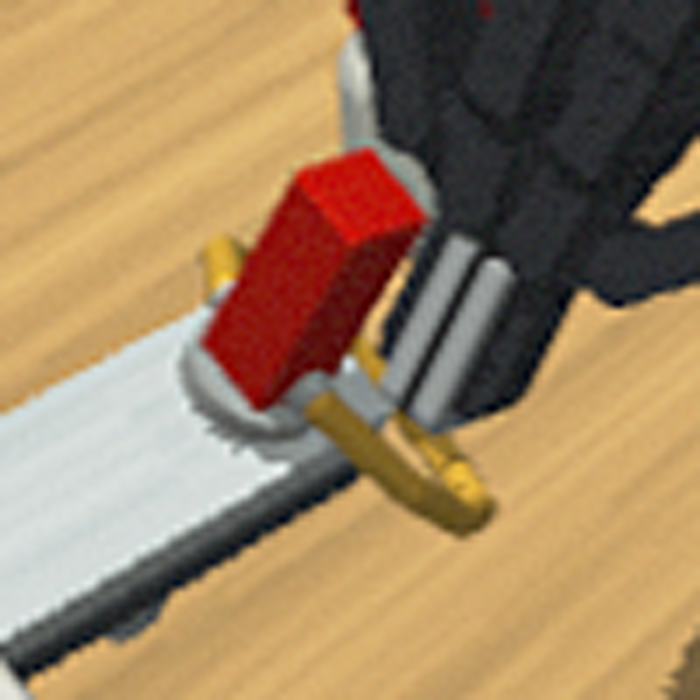

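View pics/b3t.png

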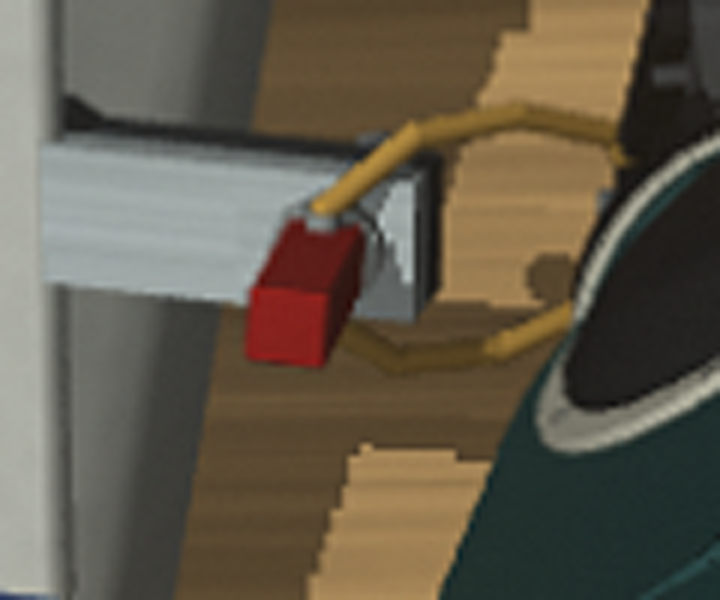

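Request:
send_rows(increments=[[4,1,-2.5,0,0,0,1],[7.5,2.9,-4.7,0,0,0,1],[11,3.8,-7,0,0,0,1],[11,3.8,-7,0,0,0,1]])

```text
time_s: 14.25
tcp_pos: [0.5679, -0.0349, 0.113]
orientation: [[0.326, 0.942, 0.081], [0.342, -0.037, -0.939], [-0.881, 0.333, -0.334]]
wrist_force: [-6.9, -14.3, 9.4]
gripper_width: 0.0003
```

```bash
python3 nxt.py;python3 - <<'E'
from geo import *
from shot import shot
o,d=shot("b4",["side","wrist"])
crop(d["side"],180,230,100,100,7,"pics/b4s.png")
E
```

```text
[ 21.6813  25.6218 -11.4774 118.0877 -43.1179  28.0988  50.2798] [-15.4171  -2.8777   9.7402]
[ 0.3255  0.3421 -0.8815]
0.4 [-43.2 -10.5  12.2]
0.5 [-34.8  -8.6  11.7]
0.6 [-26.5  -6.6  10.4]
0.7 [-18.4  -4.7   8.3]
0.8 [-10.6  -2.7   5.3]
0.9 [-3.1 -0.8  1.5]
1.0 [ 4.   1.1 -3. ]
14.25 [ 0.5679 -0.0349  0.113 ] [ -6.9401 -14.3114   9.3732] 0.00027589756809467015 [ 21.6813  25.6218 -11.4774 118.0877 -43.1179  28.0988  50.2798]
[[ 0.3255  0.942   0.0811]
 [ 0.3421 -0.0374 -0.9389]
 [-0.8815  0.3334 -0.3344]]
```

View pics/b4s.png

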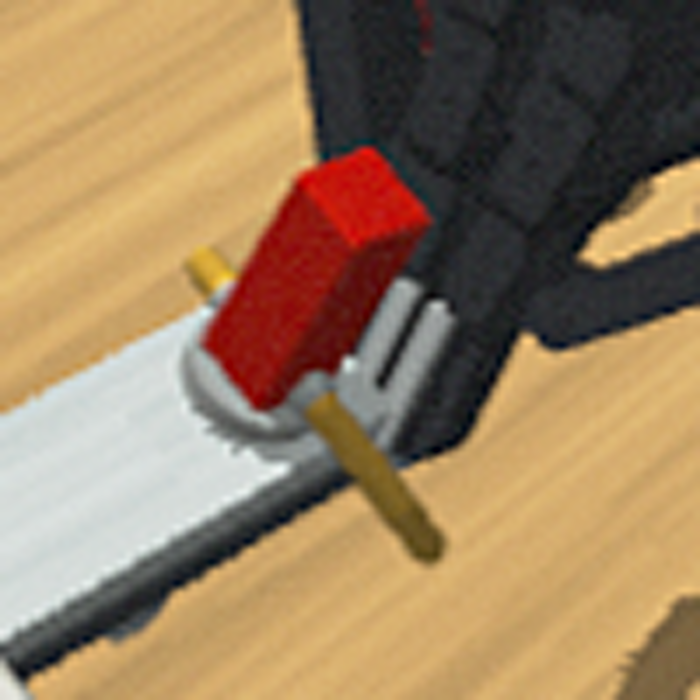

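View pics/b4_wrist.png

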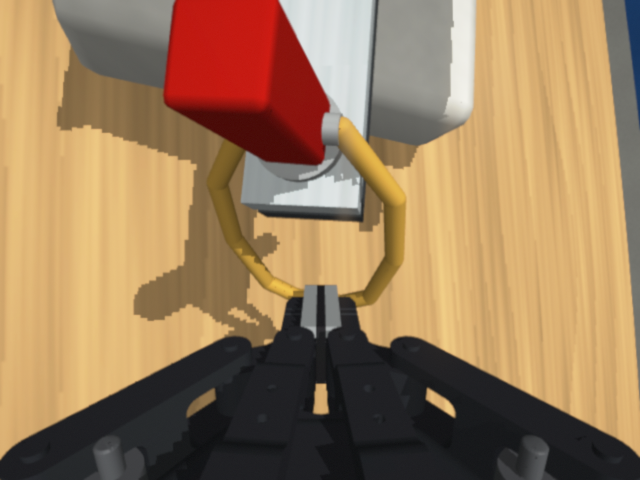

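Request:
send_rows(increments=[[2,0.6,-1,0,0,0,1],[4,1.1,-3,0,0,0,1],[4,1.1,-3,0,0,0,1],[4,1.1,-3,0,0,0,1],[4,1.1,-3,0,0,0,1],[4,1.1,-3,0,0,0,1]])

```text
time_s: 15.1
tcp_pos: [0.5698, -0.0284, 0.1109]
orientation: [[0.324, 0.942, 0.084], [0.345, -0.035, -0.938], [-0.881, 0.332, -0.337]]
wrist_force: [-0.1, 0.1, 0.7]
gripper_width: 0.0
```

```bash
python3 nxt.py;python3 - <<'E'
from geo import *
from shot import shot
o,d=shot("b5",["side","wrist"])
crop(d["side"],180,230,100,100,7,"pics/b5s.png")
E
```

```text
[ 21.2086  25.9482 -11.7567 118.0142 -43.2818  27.723   50.0245] [-0.633   0.1387 -0.3556]
[ 0.3236  0.3454 -0.8809]
0.4 [-47.9 -11.3  17.4]
0.5 [-39.6  -9.4  17. ]
0.6 [-31.3  -7.4  15.7]
0.7 [-23.2  -5.5  13.6]
0.8 [-15.4  -3.5  10.6]
0.9 [-7.8 -1.6  6.9]
1.0 [-0.8  0.3  2.4]
15.1 [ 0.5698 -0.0284  0.1109] [-0.104   0.11    0.7235] 1.3801171660281232e-05 [ 21.2086  25.9482 -11.7567 118.0142 -43.2818  27.723   50.0245]
[[ 0.3236  0.9425  0.0838]
 [ 0.3454 -0.0352 -0.9378]
 [-0.8809  0.3324 -0.3369]]
```

View pics/b5s.png

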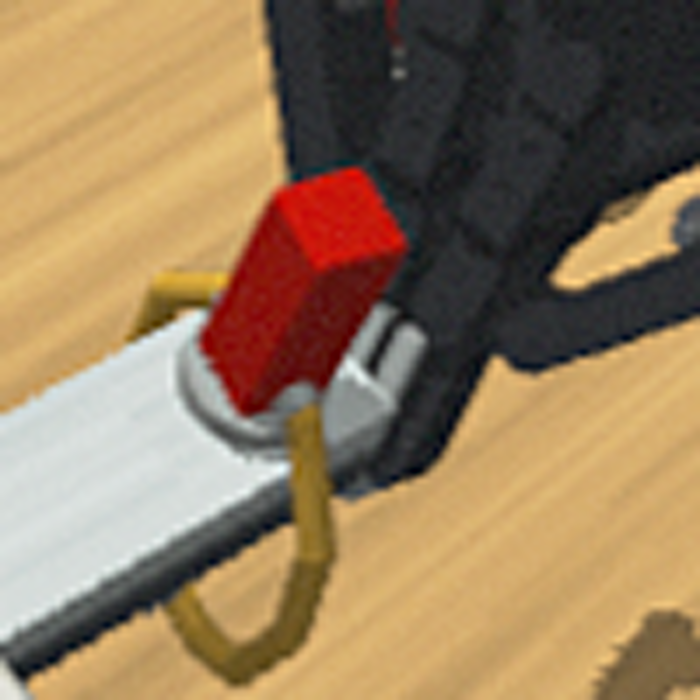

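View pics/b5_wrist.png

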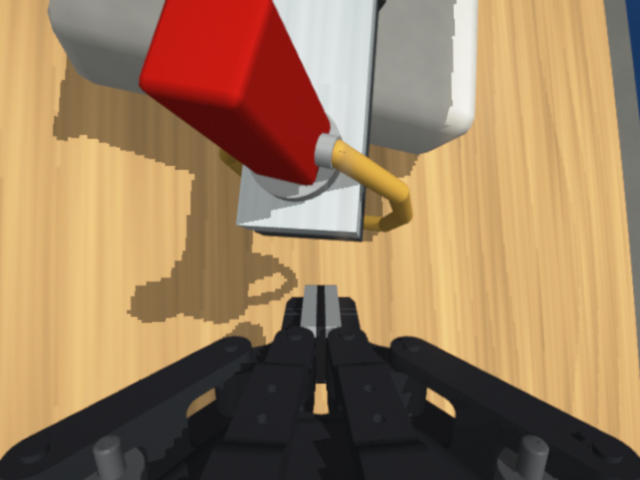

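Request:
send_rows(increments=[[0,0,10,0,0,0,1],[-20,0,20,0,0,0,1],[-55,0,30,0,0,0,1],[-95,0,40,0,0,0,1],[-130,0,45,0,0,0,1],[-150,0,60,0,0,0,1],[-150,0,60,0,0,0,1],[-150,0,60,0,0,0,1]])

```text
time_s: 16.2
tcp_pos: [0.5262, -0.136, 0.2222]
orientation: [[0.323, 0.943, 0.084], [0.346, -0.035, -0.938], [-0.881, 0.332, -0.338]]
wrist_force: [0.6, 0.3, 0.2]
gripper_width: 0.0
```

```bash
python3 - <<'E'
from geo import *
from shot import shot
o,d=shot("b6",["side","top","wrist"])
crop(d["side"],160,220,110,110,6,"pics/b6s.png");crop(d["top"],100,215,120,100,6,"pics/b6t.png")
E
```

```text
16.2 [ 0.5262 -0.136   0.2222] [0.6078 0.3096 0.1861] 1.5699328691274064e-07 [ 29.2172  15.2001  -5.0108 114.3572 -35.9021  46.9015  50.1365]
[[ 0.3226  0.9428  0.0841]
 [ 0.3462 -0.0348 -0.9375]
 [-0.881   0.3316 -0.3376]]
```

View pics/b6s.png

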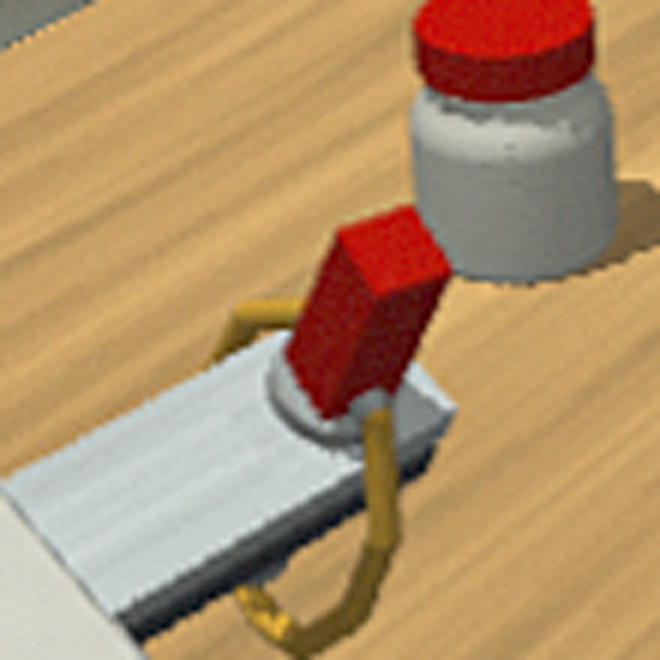

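View pics/b6t.png

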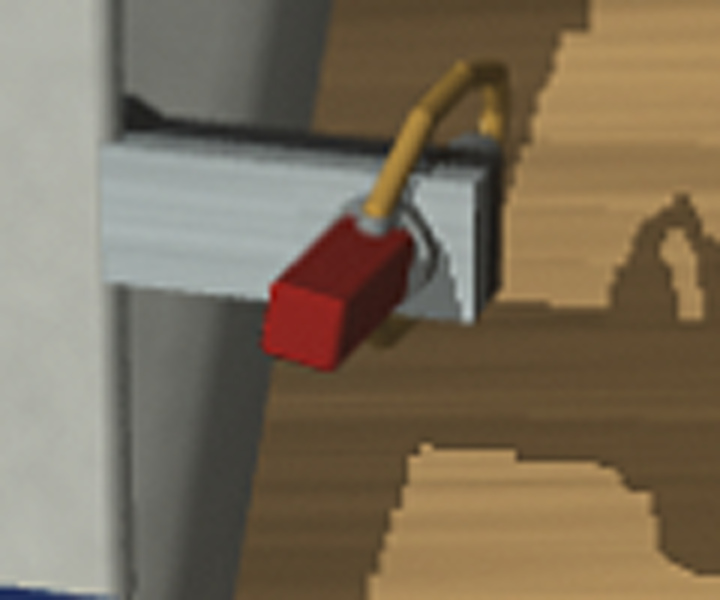

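View pics/b6_wrist.png

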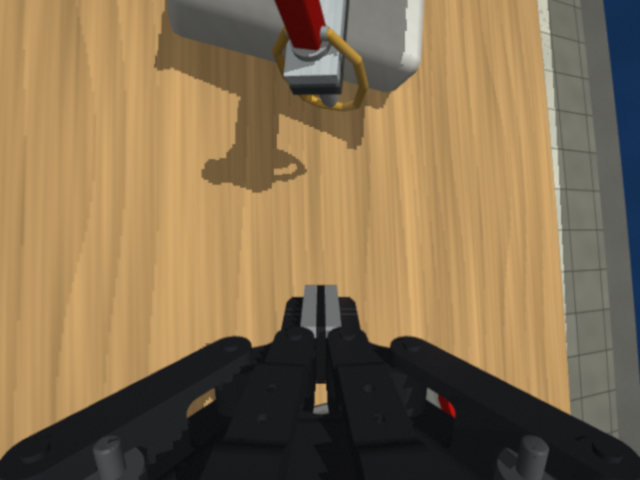

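View pics/b6_side.png

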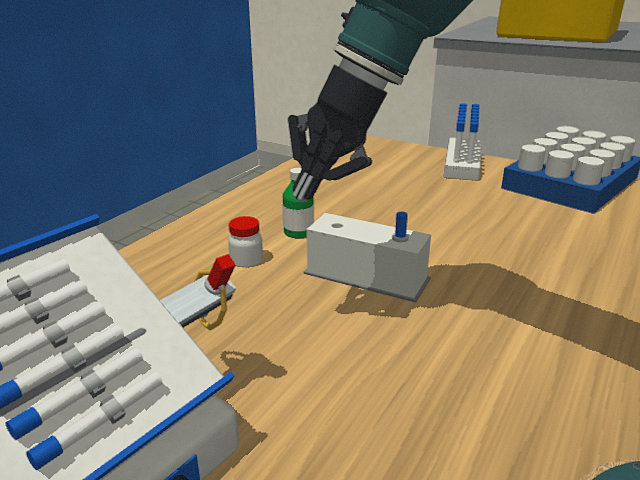

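```bash
python3 - <<'E'
from geo import *
o,d=pickle.load(open("b6.pkl","rb"))
t=lambda U,V:(100+(U+.5)/6-.5,215+(V+.5)/6-.5);s=lambda U,V:(160+(U+.5)/6-.5,220+(V+.5)/6-.5)
C=[]
for a,b in(((273,285),(340,232)),((344,298),(412,208)),((332,370),(450,268)),((264,348),(378,297))):
  # order guess: print centre
  pass
cT=t(303,326);cS=s(394,252)
p,e=tri([ray(d["top"],cT),ray(d["side"],cS)]);print("griptop",[(p-H)@v*1e3 for v in(xh,yh,zh)],e)
for n,f in d.items():
  for yy in(0,-.0):
    print(n,"tip",proj(f,H-.07*zh,o),"bar",[proj(f,H-.076*zh+k*xh,o) for k in(-.01,0,.01)])
print("obs side ring low",s(300,650),s(250,605),s(390,535))
# top-face corners in the top view -> plane through grip top normal zh, yaw
n=zh
P=[]
for c in((273,283),(344,298),(332,371),(264,348)):
    r,k=ray(d["top"],t(*c));q=r+k*((p-r)@n)/(k@n);P.append([(q-H)@v*1e3 for v in(xh,yh,zh)])
print(np.array(P))
print("spare",t(0,0))
E
```

```text
griptop [np.float64(-2.4028936465821125), np.float64(2.060003281177589), np.float64(51.27688256273846)] [np.float64(0.0003169925896272531), np.float64(0.00031699258962729674)]
side tip [198.3316 316.0163] bar [array([202.0839, 324.1551]), array([197.1652, 318.4971]), array([192.2777, 312.8789])]
side tip [198.3316 316.0163] bar [array([202.0839, 324.1551]), array([197.1652, 318.4971]), array([192.2777, 312.8789])]
top tip [178.0164 239.0641] bar [array([179.0992, 244.1102]), array([179.1428, 237.8467]), array([179.1905, 231.5382])]
top tip [178.0164 239.0641] bar [array([179.0992, 244.1102]), array([179.1428, 237.8467]), array([179.1905, 231.5382])]
wrist tip [330.8158  97.8705] bar [array([320.241 , 101.5745]), array([331.9316, 101.3949]), array([343.7674, 101.221 ])]
wrist tip [330.8158  97.8705] bar [array([320.241 , 101.5745]), array([331.9316, 101.3949]), array([343.7674, 101.221 ])]
obs side ring low (209.58333333333334, 327.9166666666667) (201.25, 320.4166666666667) (224.58333333333331, 308.75)
[[  7.1642   8.8315  51.2769]
 [  5.3626  -7.0059  51.2769]
 [-11.9973  -4.1566  51.2769]
 [ -8.2426  11.0975  51.2769]]
spare (99.58333333333333, 214.58333333333334)
```

```bash
python3 - <<'E'
from geo import *
o,d=pickle.load(open("b6.pkl","rb"));_,d8=pickle.load(open("a8.pkl","rb"))
crop(d["wrist"],260,0,120,125,6,"pics/b6w.png")
a=d8["side"]["color"][250:310,185:245];b=d["side"]["color"][250:310,185:245]
cv2.imwrite("pics/cmp.png",cv2.resize(np.hstack([a,b])[:,:,::-1],None,fx=6.5,fy=6.5,interpolation=cv2.INTER_CUBIC))
E
```

```text
(no output)
```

View pics/b6w.png

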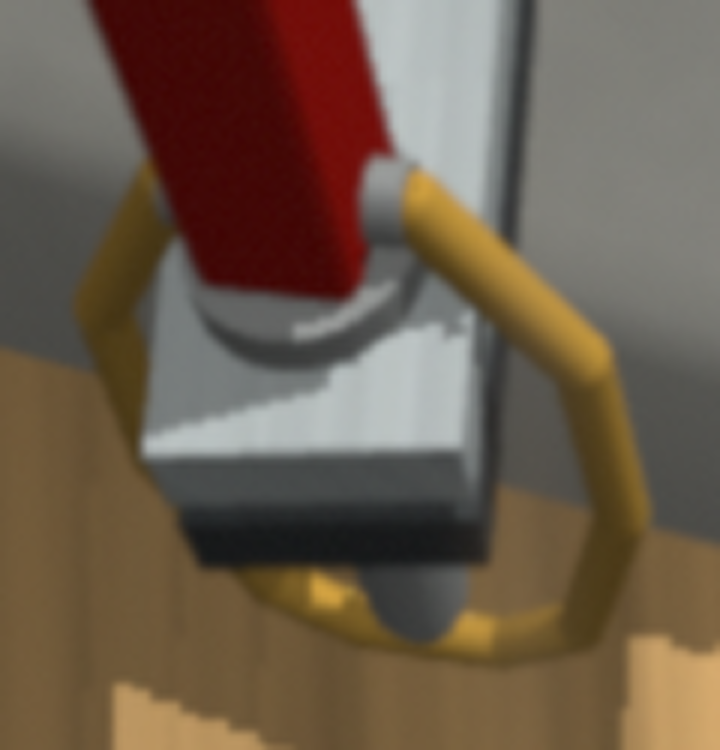

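View pics/cmp.png

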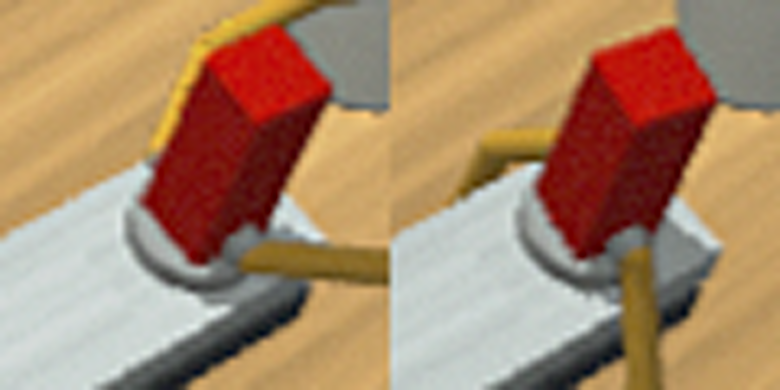

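```bash
python3 -c "
from bench import bot
print(bot.get_obs()['qd'],bot.get_obs()['wrist_force']);print(bot.sign_off())"
```

```text
[-0.08102978 -0.13689201  0.12119457 -0.18037301 -0.00141766  0.03365899
  0.01227941] [-0.42407343 -0.14924364 -0.05659777]
the job is handed in; nothing more can be done
None
```

The linchpin is home in the tongue's hole with its ring snapped shut round the tongue. I handed the job in at about 16 s; sign-off gives no verdict.

I gripped the red-headed pin and lifted it out of the block. I then tilted it 30° and pushed it through both bars until the shoulder seated, with the wrist force reaching about 82 N. After letting go, I swung the ring down with the closed fingertips until it snapped shut by itself, then backed the arm away.

**What the last checks showed:**
- **Ring:** in the wrist picture the far bar lies under the pin's tip and the ring's sides pass outside the tongue.
- **Pin:** the shoulder sits on the tongue where it did when first seated. The axis is about 0.06 rad off the hole's, and the pin is turned roughly 0.1 to 0.2 rad from square; the limits are 0.15 and 0.4 rad.
- **Robot:** it touches nothing, with wrist force under 1 N and the arm at rest.
- **Other objects:** the spare, bottle and jar look unmoved by eye; I did not re-measure them.

**What disagreed:**
- **Grip height:** its top measured about 49 to 51 mm above the shoulder, not the 56 mm the description implies. The last reading was 2 mm higher than the first after seating, though the before-and-after pictures show no gap under the shoulder.
- **Ring force:** pushing the ring took up to about 18 N, not 3 to 4 N, while the pin leaned about 0.1 rad in its clearance. It settled back once the ring snapped.

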